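# Load the bench incubator and start it

## Robot

A 6-joint arm with a two-finger parallel gripper is mounted at the origin on the work surface. World frame = base frame: x ahead of the robot, y to its left, z up, the work surface at z = 0. Lengths are in mm, angles in rad, forces in N, time in s.
With the tool pointing down it reaches from about 350 to 775 mm from the base axis. Payload 7.3 kg.
Tool frame: the origin (TCP) lies midway between the tips of the shut fingers; the grasp point (between the pads) lies 19 mm behind it; z points along the fingers, y is the direction in which the jaws open and shut (so a half turn about z gives the same grasp; the last joint's range is limited). The gripper opens to 92 mm and grips with 3 to 60 N. Pads are 19 mm wide; open, the fingers measure 130 mm over their backs; the gripper's body (75 mm by 190 mm) begins 47 mm behind the grasp point.
Start: joints at [1.062, 0.342, 1.524, -0, 1.275, -0.146], TCP at [186.307, 490.853, 200.441] pointing down, gripper open.
Joint ranges: [-2.53, 2.53], [-0.77, 2.02], [0.04, 2.7], [-1, 4.14], [0.28, 2.66], [-3.11, 3.11]. Speed limits (rad/s): [2.57, 2.57, 3.14, 3.14, 3.14, 3.14].

## Interface

Orientations are given as [roll, pitch, yaw] about the fixed x, y, z axes, in that order (R = Rz(yaw) Ry(pitch) Rx(roll)).
In Python, from plant import sensors, imaging, ticket gives the robot as it stands. The module is installed in compiled form; this text tells all that it offers.
- The arm moves only by the tool arm_command, never from a script. Its argument "increments" is one flat list of numbers, 5 for each row, row after row: the closure, from 0 (fully open) to 1 (shut), then the shift along the tool's x, y, z in mm, then the turn about the tool's z in degrees. In form: [hand, dx, dy, dz, spin, hand, dx, dy, dz, spin, ...]. A call has 1 to 20 rows; each row is the pose to reach, as a shift and turn from the pose commanded when the call began, along the tool's axes at that moment; what a row does not reach only later rows make up. A row lasts 1/8 s, in which the tool goes at most 62.5 mm and 10.7 degrees, less where a joint would pass 70% of its speed; a pose out of reach is approached as far as the arm can. A call with a gripper value outside its range is refused whole. The fingers move at their own pace and stop on an object; the grip force is fixed at half the most. Time passes only in rows, so rows that repeat a pose let the fingers close. It gives the time, the measured TCP pose, the force and the opening at its end, in the units of the state.
- sensors.get_obs(): the state, without advancing time (a new reading comes with each control period).
- imaging.capture(name): name is "scene" or "top"; returns the picture (384x512x3 uint8, blue, green, red); there is no depth.
- imaging.calibration(name): a dict with "fx", "fy", "cx", "cy" (pixels), "world_to_cam" (4x4, takes a point from world to camera coordinates). Camera axes: x right, y down, z forward; pixel columns grow to the right and rows downward; lengths in mm; the calibration is good to about 2 mm. A picture is of the moment at which its call begins. calibration takes no time and is no camera call.
- ticket.close_job(): hands the job in, once; it reports no verdict.
The state is a dict: "time": time; "joint_positions": joint angles; "dq": joint speeds; "tau": joint torques, N m; "tool_pos": TCP position; "tcp_rot": TCP orientation; "contact_force": force on the tool from outside, world axes, zero at the start; "moment": the same for the moment, N m; "grip_width": finger opening in mm.
Only numpy, scipy, OpenCV 4.12 (cv2) and the standard library are available. Lean on these libraries where they do the work, as an engineer would, in place of code of your own. Each camera call takes 0.05 s, during which the arm holds its last target. There are 200 camera calls.

## Task

Prise up the incubator's flush, stiff cover with the spatula's blade at the notch in the front wall and swing it wide open, until it stands about upright; then stand every tube rack upright on the floor of the well, one to a bay. Next close the cover fully, and only then set the power lever to the long mark on its scale, 25 degrees past upright towards the incubator's back. Finish with the spatula lying on its mat, and leave the bottle, the well plate and the tip box where they are.

Things in the scene. Friction and masses are not known exactly. Their poses are not given: they have to be found in the camera images.
- incubator: Bench incubator, fixed. Origin: on the bench under the centre of its open-topped well; x runs from its front (robot side) to its back, y to its left, z up. Well walls 8 mm thick, outside 126 (x) by 204 (y), 80 high (back wall 72). Left of the well (y 102 to 162) a control block, 60 high, carries the lever.
- well (a point): Centre of the well floor, 10 mm above the incubator's origin. Inside, the well spans x -55 to 55, y -94 to 94 mm. Three low dividers along x (4 thick, 14 high, at y = -48, 0, 48) make four bays 44 wide, centred at y = -72, -24, 24 and 72.
- notch (a point): Middle of the sill of the pry notch in the front wall (incubator x = -59, y = 0, z = 62 mm). The notch is 44 wide and open upwards; between its sill and the underside of the shut cover it leaves a slot 10 mm high.
- cover (a joint): Flat clear cover with grey border, 113 (x) by 186 (y) by 6 mm, 200 g, hinged along the well's back; shut it lies inside the rim, underside 72 and top 78 above the bench. Rad: 0 shut, 1.57 upright, 1.75 fully back; its front edge rises and swings away from the robot. Friction hinge (0.17 N m): stays where left, must be pushed both ways; lifting the edge takes about 2.5 N.
- cover_hinge (a point): Middle of the cover's hinge line, at its underside: incubator x = 59, y = 0, z = 72 mm. The hinge line runs along incubator y.
- cover_edge (a point): Middle of the cover's free front edge, at its underside, 113 mm from the hinge; it moves with the cover.
- lever (a joint): Power lever on the control block: steel rod with black ball knob. Rad: 0 leans 0.8 rad (46 deg) from upright to the incubator's front, 0.8 is upright, 1.6 leans 46 deg to its back. The long mark on the scale beside it, 25 degrees past upright towards the back, is 1.236. Friction holds it where it is left (about 1.2 N at the knob).
- lever_knob (a point): Centre of the lever's ball knob, 26 mm in diameter, 70 mm from the pivot.
- lever_pivot (a point): Pivot of the lever: incubator x = 0, y = 135, z = 60 mm; axis along incubator y.
- mat: Blue-grey mat, 220 (x) by 110 (y) by 3 mm, fixed to the bench: the spatula's place. Origin: centre of its underside.
- spatula: Spatula, 180 mm long, 80 g, lying along its x: black handle (x -90 to 10; 16 wide, 20 high) and straight flat steel blade (x 10 to 90; 18 wide, 3 thick, at mid-height of the handle, so 8.5 to 11.5 above its underside). Origin: underside, mid-length; x points to the blade's tip.
- spatula_grip (a point): Good grasp point on the spatula's handle: its x = -25, at mid-height (z = 10 mm).
- spatula_tip (a point): End of the spatula's blade, x = 90, mid-thickness (z = 10 mm).
- bottle: Bystander: amber reagent bottle, 60 mm across, 140 mm tall; origin at its base.
- wellplate: Bystander: flat plate with 96 wells, 127 by 85 by 14 mm; origin at its base.
- tipbox: Bystander: box of pipette tips, 115 by 80 by 62 mm; origin at its base.
- rack0: Green tube rack with white tube caps, 70 g: block 64 (x) by 34 (y) by 30 high, with an upright fin across the middle of its top to lift it by (10 thick in x, 26 long in y, from 30 to 54 mm above its underside). Origin: centre of its underside. Turned half round it is the same. Two to four such racks are present; absent ones read None.
- rack1: Green tube rack with white tube caps, 70 g: block 64 (x) by 34 (y) by 30 high, with an upright fin across the middle of its top to lift it by (10 thick in x, 26 long in y, from 30 to 54 mm above its underside). Origin: centre of its underside. Turned half round it is the same. Two to four such racks are present; absent ones read None.
- rack2: Green tube rack with white tube caps, 70 g: block 64 (x) by 34 (y) by 30 high, with an upright fin across the middle of its top to lift it by (10 thick in x, 26 long in y, from 30 to 54 mm above its underside). Origin: centre of its underside. Turned half round it is the same. Two to four such racks are present; absent ones read None.
- rack3: Green tube rack with white tube caps, 70 g: block 64 (x) by 34 (y) by 30 high, with an upright fin across the middle of its top to lift it by (10 thick in x, 26 long in y, from 30 to 54 mm above its underside). Origin: centre of its underside. Turned half round it is the same. Two to four such racks are present; absent ones read None.
Mind the look-alikes: they are no part of the job. Leave any brown, orange or pink look-alike of the rack0 alone.

How it is judged (in metres and radians):
On the way, in this order (a step that is already met when the one before it is completed fails the run):
1. the cover is raised by the spatula (to more than 0.3 rad while the spatula pushes on it) (contact force between spatula and cover above 0.3 N and value of joint cover above 0.3 rad), for 0.1 s.
2. the cover is wide open (beyond 1.3 rad) (value of joint cover above 1.3 rad), for 0.2 s.
3. every rack present stands on the floor of the well (z of rack0 in the frame of incubator between 0.006 and 0.0135 m and x of rack0 in the frame of incubator between -0.03 and 0.03 m and y of rack0 in the frame of incubator between -0.092 and 0.092 m and angle between each of rack0, rack1, rack2, rack3's own z axis and vertical below 0.1 rad and z of rack1 in the frame of incubator between 0.006 and 0.0135 m and x of rack1 in the frame of incubator between -0.03 and 0.03 m and y of rack1 in the frame of incubator between -0.092 and 0.092 m and z of rack2 in the frame of incubator between 0.006 and 0.0135 m and x of rack2 in the frame of incubator between -0.03 and 0.03 m and y of rack2 in the frame of incubator between -0.092 and 0.092 m and z of rack3 in the frame of incubator between 0.006 and 0.0135 m and x of rack3 in the frame of incubator between -0.03 and 0.03 m and y of rack3 in the frame of incubator between -0.092 and 0.092 m), for 0.3 s.
4. the cover is shut, with the racks inside (below 0.06 rad) (all of step 3 and value of joint cover below 0.06 rad), for 0.2 s.
5. the lever is at the long mark (1.236 rad, within 0.09) (value of joint lever between 1.146 and 1.326 rad), for 0.2 s.
At the end, for the whole second after the job is handed in: Every rack present stands upright on the well floor (tilt under 0.1 rad, underside within 3.5 mm of it), cover shut (below 0.06 rad), lever at 1.236 rad within 0.09, spatula lying on the mat with its grip point over the mat; racks and spatula at rest (all of step 4 and all of step 5 and x of spatula_grip in the frame of mat between -0.11 and 0.11 m and y of spatula_grip in the frame of mat between -0.055 and 0.055 m and z of spatula_grip in the frame of mat below 0.022 m and z of spatula_tip in the frame of mat below 0.03 m and linear speed of each of spatula, rack0, rack1, rack2, rack3 below 0.02 m/s); the robot touches nothing.
It fails at once if the bottle is moved more than 30 mm (distance of bottle from where it was at the start of the episode above 0.03 m).
It fails at once if the well plate is moved more than 30 mm (distance of wellplate from where it was at the start of the episode above 0.03 m).
It fails at once if the tip box is moved more than 30 mm (distance of tipbox from where it was at the start of the episode above 0.03 m).
Of rack0, rack1, rack2, rack3 only 2 to 4 are there at a start; the rules pass over those that are not, and their reading is None.
At some moment in a run one of rack0, rack1, rack2, rack3, spatula may be knocked a few centimetres aside while the robot is not near it.
It also fails if it takes over 210 s, if anything falls off the work surface, if the arm or the gripper's body presses on something with over 40 N, if the wrist force passes 120 N, or if a joint passes its speed limit or range.

## Working session

There is one attempt and no reset: what is moved stays moved. The work goes in short steps, Python scripts to look and compute and a tool call to move; the robot and the scene stay as the last step left them, time stands still between calls to the robot, and variables do not carry over. Pictures are saved under pics/ and viewed, about 12 in all and at most 16, crops included, and the job is handed in when it is done.

Besides the shell and the picture viewer there is one more tool, called after ">>>" as a command line: name --argument value ..., lists and objects as JSON in quotes. arm_command: Moves the arm, as the interface text tells. Its arguments: {"type":"object","properties":{"increments":{"type":"array","items":{"type":"number"}}},"required":["increments"]}

```bash
mkdir -p pics; ls; python3 - <<'E'
from plant import sensors, imaging
import cv2,numpy as np
print(sensors.get_obs())
for n in ("scene","top"):
    im=imaging.capture(n); cv2.imwrite(f"pics/{n}0.png",im)
    c=imaging.calibration(n); print(n,c["fx"],c["fy"],c["cx"],c["cy"]); print(np.round(c["world_to_cam"],4).tolist())
a=[cv2.imread(f"pics/{n}0.png") for n in("scene","top")]
cv2.imwrite("pics/top0x.png",cv2.resize(a[1],(800,600),interpolation=cv2.INTER_CUBIC))
cv2.imwrite("pics/scene0x.png",cv2.resize(a[0],(800,600),interpolation=cv2.INTER_CUBIC))
E
```

```text
pics
{'time': 0.0, 'joint_positions': array([ 1.06200213e+00,  3.42717301e-01,  1.52502720e+00, -1.15290686e-05,
        1.27538162e+00, -1.46009371e-01]), 'dq': array([ 0.00084415,  0.00120119,  0.00012786, -0.00120245,  0.00093672,
       -0.00085229]), 'tau': array([ 9.06045370e-04, -4.31230438e+01, -2.44230151e+01,  7.18078692e-02,
        5.57597622e-02, -1.14620548e-04]), 'tool_pos': array([186.07863667, 490.43870824, 199.74425091]), 'tcp_rot': array([-3.14007390e+00, -2.12198681e-04,  2.77881103e+00]), 'contact_force': array([ 1.17915434, -0.34628629,  0.78065946]), 'moment': array([0.03465678, 0.0171001 , 0.01910056]), 'grip_width': 92.20148412985498}
scene 370.7543415793833 370.7543415793833 252.3983603434621 183.82986329222322
[[-0.7023, 0.7117, 0.0154, 432.8842], [0.5473, 0.5537, -0.6276, -212.0689], [-0.4552, -0.4323, -0.7784, 1303.9926], [0.0, 0.0, 0.0, 1.0]]
top 362.46697723464416 362.46697723464416 261.368623895316 190.03167116665887
[[-0.012, -0.9999, 0.011, -58.8572], [-0.9899, 0.0104, -0.1413, 584.5632], [0.1412, -0.0126, -0.9899, 1063.0831], [0.0, 0.0, 0.0, 1.0]]
```

View pics/top0x.png

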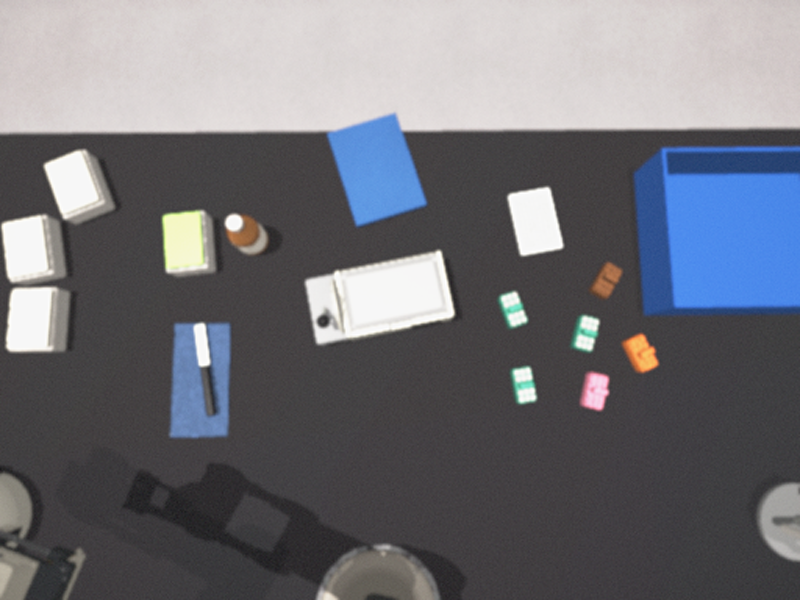

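View pics/scene0x.png

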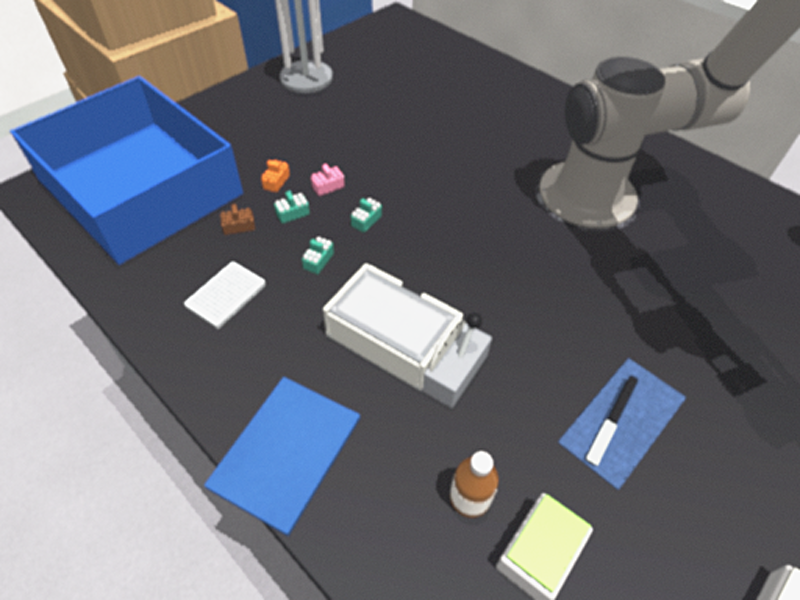

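Three green racks (top view ×1.56: (513,310), (586,333), (524,385)). The brown one at (606,280), the orange one at (641,353) and the pink one at (596,391) are look-alikes to leave alone. The spatula is on the blue-grey mat at (205,370). The other blue sheet at (377,170) isn't the mat. Next, enlarged crops to measure from.

```bash
cat > h.py <<'E'
import numpy as np, cv2
from plant import imaging, sensors
def K(n):
    c=imaging.calibration(n); return np.array([[c["fx"],0,c["cx"]],[0,c["fy"],c["cy"]],[0,0,1]]),np.array(c["world_to_cam"])
def unproj(n,uv,z):
    k,T=K(n); R=T[:3,:3]; C=-R.T@T[:3,3]; d=R.T@np.linalg.inv(k)@np.array([*uv,1.]); return C+d*(z-C[2])/d[2]
def proj(n,P):
    k,T=K(n); p=k@(T[:3,:3]@np.asarray(P,float)+T[:3,3]); return p[:2]/p[2]
def crop(im,x0,y0,w,h,s,step=10):
    o=cv2.resize(im[y0:y0+h,x0:x0+w],None,fx=s,fy=s,interpolation=cv2.INTER_CUBIC)
    for i in range(0,w):
        if (x0+i)%step==0:
            cv2.line(o,(i*s,0),(i*s,h*s),(0,200,255) if (x0+i)%50==0 else (90,90,90),1); cv2.putText(o,str(x0+i),(i*s,9),0,.32,(0,255,255),1)
    for j in range(0,h):
        if (y0+j)%step==0:
            cv2.line(o,(0,j*s),(w*s,j*s),(0,200,255) if (y0+j)%50==0 else (90,90,90),1); cv2.putText(o,str(y0+j),(0,j*s+9),0,.32,(0,255,255),1)
    return o
E
python3 - <<'E'
from h import *
t=cv2.imread("pics/top0.png")
cv2.imwrite("pics/c1.png",crop(t,190,155,108,72,7))
a=crop(t,312,160,114,108,5); b=crop(t,105,200,48,84,5)
o=np.zeros((max(a.shape[0],b.shape[0]),a.shape[1]+b.shape[1],3),np.uint8);o[:a.shape[0],:a.shape[1]]=a;o[:b.shape[0],a.shape[1]:]=b
print(o.shape);cv2.imwrite("pics/c2.png",o[:, :800] )
E
```

```text
(540, 810, 3)
```

View pics/c1.png

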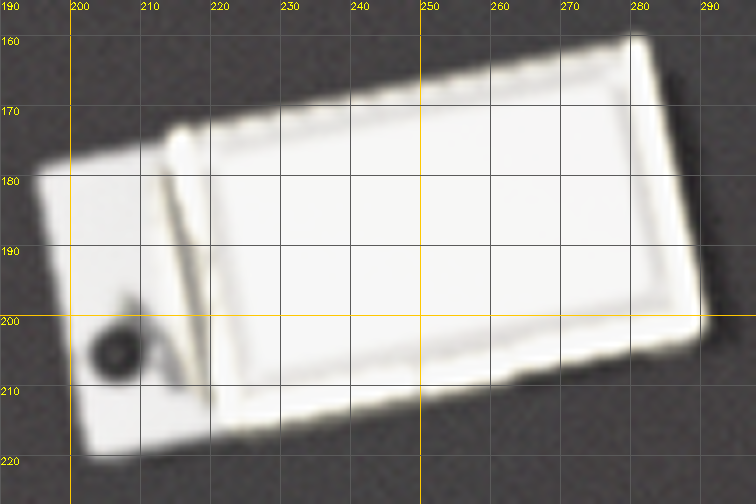

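View pics/c2.png

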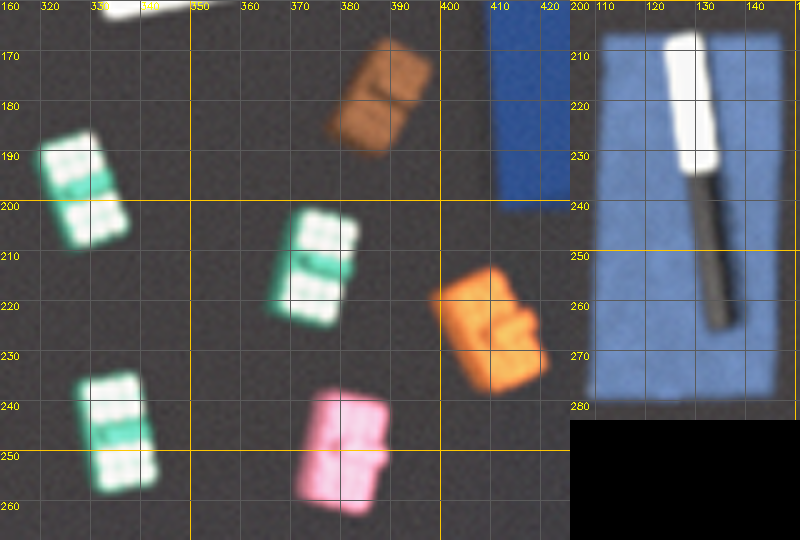

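```bash
cat > fit.py <<'E'
from h import *
from scipy.optimize import least_squares
def W(p,q):
    c,s=np.cos(p[2]),np.sin(p[2]); return np.array([p[0]+c*q[0]-s*q[1],p[1]+s*q[0]+c*q[1],q[2]])
t=cv2.imread("pics/top0.png"); s=cv2.imread("pics/scene0.png")
obs=[((-63,-102,80),(290,203)),((63,-102,80),(282.3,160.5)),((63,102,80),(214.5,173.3)),((-63,102,80),(221.5,217))]
r=least_squares(lambda p:np.ravel([proj("top",W(p,q))-u for q,u in obs]),[600,0,.17])
print("inc",r.x,r.fun.round(1)); p=r.x; np.save("inc.npy",p)
o={n:i.copy() for n,i in(("top",t),("scene",s))}
L=[((-63,-102,80),(63,-102,80),(63,102,80),(-63,102,80),(-63,-102,80)),((-63,-102,0),(-63,162,0),(-63,162,60),(63,162,60)),((-54,-93,78),(59,-93,78),(59,93,78),(-54,93,78),(-54,-93,78)),((-63,-22,80),(-63,-22,62),(-63,22,62),(-63,22,80)),((0,135,60),(-50.2,135,108.8))]
S=4
big={}
for n,(x0,y0,w,h) in {"top":(190,150,110,75),"scene":(200,160,120,105)}.items():
    im=cv2.resize(o[n][y0:y0+h,x0:x0+w],None,fx=S,fy=S,interpolation=cv2.INTER_CUBIC)
    for l in L:
        pts=np.array([(proj(n,W(p,q))-[x0-.5,y0-.5])*S for q in l]).round().astype(int); cv2.polylines(im,[pts],False,(0,0,255),1)
    big[n]=im
a,b=big["top"],big["scene"]; z=np.zeros((b.shape[0],a.shape[1]+b.shape[1],3),np.uint8)[:, :920]; z[:a.shape[0],:a.shape[1]]=a; z[:,a.shape[1]:]=b
cv2.imwrite("pics/c3.png",cv2.resize(z,(800,int(z.shape[0]*800/z.shape[1]))))
# racks by white caps
hsv=cv2.cvtColor(t,cv2.COLOR_BGR2HSV)
m=((hsv[...,1]>60)&(hsv[...,0]>65)&(hsv[...,0]<95)&(hsv[...,2]>70))|((hsv[...,1]<60)&(hsv[...,2]>120))
m=m.astype(np.uint8); m[:, :312]=0; m[:180]=0; m[:, 400:]=0
n,lab,st,ce=cv2.connectedComponentsWithStats(m)
for i in range(1,n):
    if st[i,4]<80: continue
    pts=np.argwhere(lab==i)[:,::-1].astype(np.float32)
    wm=(lab==i)&(hsv[...,1]<70)&(hsv[...,2]>120)
    wp=np.array([unproj("top",q,32)[:2] for q in np.argwhere(wm)[:,::-1]],np.float32)
    rr=cv2.minAreaRect(wp); print("rack",st[i],ce[i].round(1),"white rect",np.round(rr[0],1),np.round(rr[1],1),round(rr[2],1))
# spatula, mat
for nm,u,zz in (("tip",(127,206.5),13),("bladeend",(130.6,234.5),13),("handleend",(135.3,265.5),23),("matTL",(111,207),3),("matTR",(147.5,207),3),("matBL",(108,279.5),3),("matBR",(146,279.5),3)):
    print(nm,unproj("top",u,zz).round(1))
E
python3 fit.py
```

```text
inc [ 5.83934497e+02 -3.79122696e+01  1.78163924e-01] [ 0.4 -0.3 -0.4  0.9 -0.2  0.7  0.2 -1.2]
rack [318 186  20  25 321] [327.6 197.9] white rect [ 560.8 -271.8] [69.  36.3] 18.6
rack [365 201  19  25 343] [374.  213.1] white rect [ 512.1 -414.2] [35.4 67.2] 72.7
rack [326 234  18  25 341] [334.5 246. ] white rect [ 412.7 -287.7] [69.6 36.4] 9.3
rack [376 240  12  21 169] [381.6 250.2] white rect [ 398.8 -426. ] [32.6 58.1] 72.7
tip [540.8 350.8  13. ]
bladeend [454.6 336.4  13. ]
handleend [361.8 315.3  23. ]
matTL [540.8 404.1   3. ]
matTR [539.6 290.5   3. ]
matBL [320.  402.9   3. ]
matBR [318.5 288.    3. ]
```

View pics/c3.png

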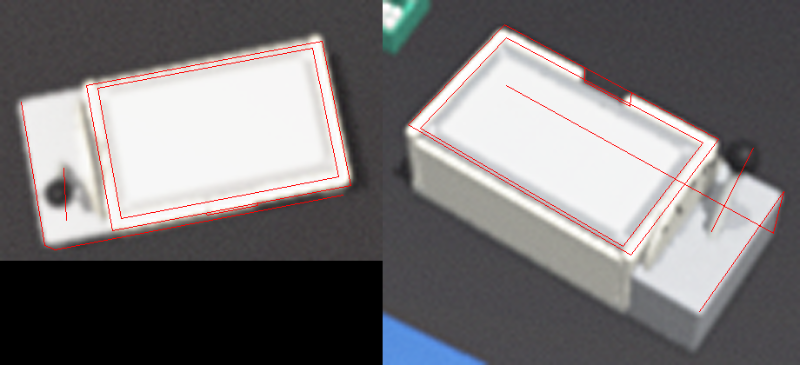

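```bash
cat > go.py <<'E'
# usage: go.py x y z [toolx_yaw_deg mod 180] ; prints tool-frame increments (dx dy dz spin)
import sys,numpy as np
from plant import sensors
from scipy.spatial.transform import Rotation as R
o=sensors.get_obs(); M=R.from_euler("xyz",o["tcp_rot"]).as_matrix()
yaw=np.degrees(np.arctan2(M[1,0],M[0,0]))
print("t",round(o["time"],2),"pos",o["tool_pos"].round(1),"yaw",round(yaw,1),"F",o["contact_force"].round(1),"w",round(o["grip_width"],1),"j6",round(o["joint_positions"][5],2))
a=sys.argv[1:]
i=0
while i+3<=len(a):
    P=np.array(a[i:i+3],float); d=M.T@(P-o["tool_pos"]); s=0
    if i+3<len(a):
        s=-((float(a[i+3])-yaw+90)%180-90)
    print(P,"->",d.round(1),"spin",round(s,1)); i+=4
E
python3 go.py 446.4 332 100 11.2
```

```text
t 0.1 pos [186.1 490.5 199.8] yaw 159.2 F [ 0.9 -0.4  0.1] w 91.7 j6 -0.15
[446.4 332.  100. ] -> [-299.6  -55.7   99.8] spin -32.0
```

>>> arm_command --increments '[0, -60, -11, 20, -8, 0, -120, -22, 40, -16, 0, -180, -33, 60, -24, 0, -240, -44, 80, -32, 0.4, -299.6, -55.7, 100, -32, 0.4, -299.6, -55.7, 100, -32, 0.4, -299.6, -55.7, 100, -32]'

```text
time: 0.98
tool_pos: [446.4, 332.1, 100.0]
tcp_rot: [-3.142, -0.001, -2.947]
contact_force: [-0.7, -0.2, 0.3]
grip_width: 66.2
```

```bash
python3 go.py 446.4 332 5 11.2; python3 - <<'E'
from h import *
im=imaging.capture("top"); s=imaging.capture("scene")
print(proj("scene",(446,332,13)),proj("top",(446,332,13)))
a=crop(im,90,190,90,100,5); b=crop(s,350,200,110,120,5)
u=cv2.resize(b,None,fx=500/600,fy=500/600)
z=np.hstack([a,u[:500]])[:, :900]; cv2.imwrite("pics/c4.png",cv2.resize(z,(800,int(500*800/z.shape[1]))))
E
```

```text
t 0.97 pos [446.4 332.1 100. ] yaw -168.9 F [-0.7 -0.2  0.3] w 66.2 j6 -1.26
[446.4 332.    5. ] -> [-0.1 -0.1 95. ] spin -0.1
[391.7698861 265.1144666] [131.928082   237.31439597]
```

View pics/c4.png

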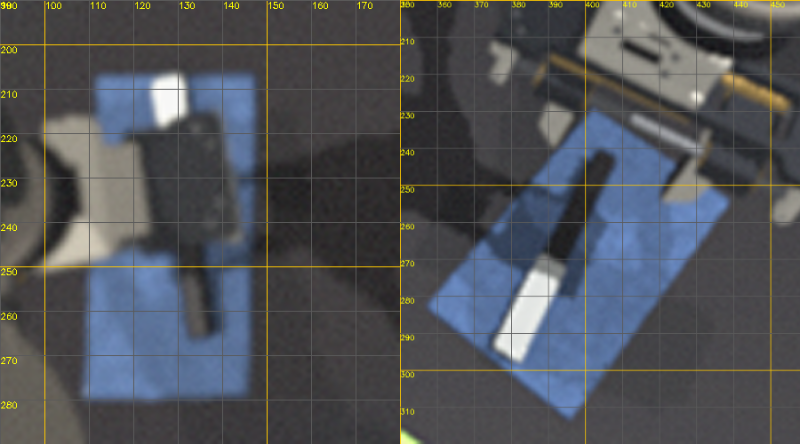

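Pictures taken so far: 6 viewed. The gripper is centred over the handle near its junction with the blade (scene (390,270), top (132,237)).

>>> arm_command --increments '[0.4, 0, 0, 50, 0, 0.4, 0, 0, 85, 0, 0.4, 0, 0, 95, 0, 0.4, 0, 0, 95, 0, 1, 0, 0, 95, 0, 1, 0, 0, 95, 0, 1, 0, 0, 95, 0, 1, 0, 0, 95, 0, 1, 0, 0, 95, 0, 1, 0, 0, 95, 0, 1, 0, 0, 75, 0, 1, 0, 0, 35, 0, 1, 0, 0, -15, 0, 1, 0, 0, -15, 0]'

```text
time: 2.82
tool_pos: [448.9, 333.8, 119.4]
tcp_rot: [3.139, 0.008, -2.946]
contact_force: [0.8, -0.0, -0.4]
grip_width: 0.5
```

```bash
python3 go.py; python3 - <<'E'
from h import *
s=imaging.capture("scene");t=imaging.capture("top")
print(proj("scene",(446,332,125)),proj("top",(446,332,125)))
a=crop(t,80,180,90,100,5); b=crop(s,330,170,110,120,5)
u=cv2.resize(b,None,fx=500/600,fy=500/600)
z=np.hstack([a,u[:500]])[:, :900]; cv2.imwrite("pics/c5.png",cv2.resize(z,(800,int(500*800/z.shape[1]))))
E
```

```text
t 2.83 pos [448.9 333.8 119.4] yaw -168.8 F [ 0.8 -0.  -0.4] w 0.5 j6 -1.26
[406.64156163 243.05464445] [117.99837087 236.81769378]
```

View pics/c5.png

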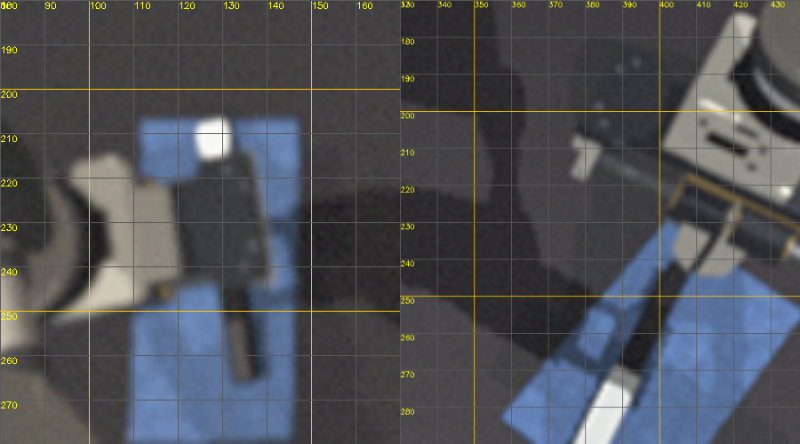

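The grasp missed, so I'll repeat it in checked steps.

>>> arm_command --increments '[0.4, 0, 0, 0, 0, 0.4, 0, 0, 0, 0, 0.4, 0, 0, 0, 0]'

```text
time: 3.3
tool_pos: [446.4, 332.3, 114.7]
tcp_rot: [-3.141, -0.001, -2.946]
contact_force: [-0.4, 1.1, 1.1]
grip_width: 26.0
```

```bash
python3 go.py 446.4 332 5 11.2;
```

```text
t 3.3 pos [446.4 332.3 114.7] yaw -168.8 F [-0.4  1.1  1.1] w 26.0 j6 -1.26
[446.4 332.    5. ] -> [-1.000e-01 -2.000e-01  1.097e+02] spin 0.0
```

>>> arm_command --increments '[0.6, 0, 0, 50, 0, 0.6, 0, 0, 90, 0, 0.6, 0, 0, 110, 0, 0.6, 0, 0, 110, 0, 0.6, 0, 0, 110, 0]'

```text
time: 3.92
tool_pos: [447.3, 332.8, 6.2]
tcp_rot: [3.141, 0.001, -2.946]
contact_force: [0.9, -0.7, -0.6]
grip_width: 36.6
```

>>> arm_command --increments '[1, 0, 0, 0, 0, 1, 0, 0, 0, 0, 1, 0, 0, 0, 0, 1, 0, 0, 0, 0, 1, 0, 0, 0, 0, 1, 0, 0, 0, 0, 1, 0, 0, 0, 0, 1, 0, 0, 0, 0]'

```text
time: 4.92
tool_pos: [446.6, 332.5, 5.4]
tcp_rot: [3.142, 0.0, -2.946]
contact_force: [0.3, -0.5, -0.2]
grip_width: 0.5
```

```bash
python3 go.py
```

```text
t 4.92 pos [446.6 332.5   5.4] yaw -168.8 F [ 0.3 -0.5 -0.2] w 0.5 j6 -1.26
```

```bash
python3 - <<'E'
from h import *
s=imaging.capture("scene")
print(proj("scene",(446,332,5)))
cv2.imwrite("pics/c6.png",crop(s,340,200,110,100,6))
E
```

```text
[390.8116788  266.53581839]
```

View pics/c6.png

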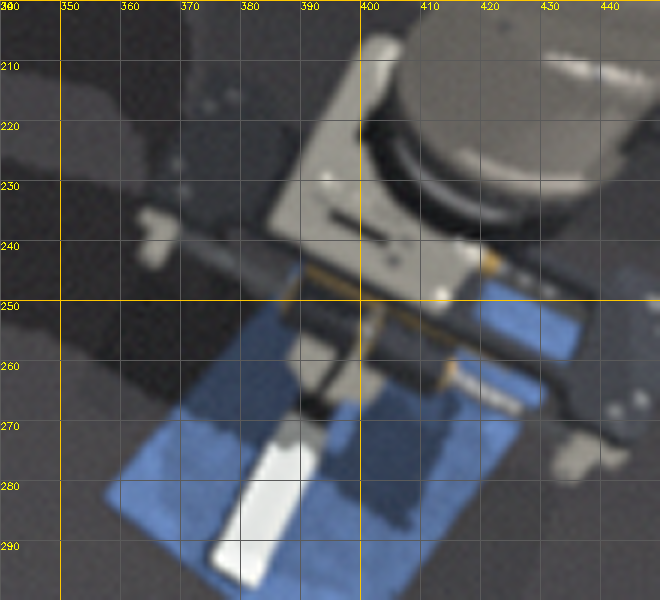

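```bash
python3 - <<'E'
from h import *
print("tip",unproj("scene",(378.5,296.5),13),"junc",unproj("scene",(390,270.5),13),"end",unproj("scene",(405,242),20))
for n in("scene","top"):
  for P in((446.6,332.5,5.4),(446.6+1.9,332.5+9.8,5.4),(446.6+1.9,332.5+9.8,25),(448.9,333.8,119.4)): print(n,P,proj(n,P).round(1))
  k,T=K(n); print(-T[:3,:3].T@T[:3,3])
t=imaging.capture("top");s=imaging.capture("scene")
a=crop(t,80,200,70,80,6);b=crop(s,365,235,60,60,8)
z=np.hstack([a,b])
cv2.imwrite("pics/c7.png",z[:, :800] if z.shape[1]<=800 else cv2.resize(z,(800,int(480*800/z.shape[1]))));print(z.shape)
E
```

```text
tip [541.54664393 353.43711793  13.        ] junc [462.27450201 336.76846626  13.        ] end [366.79955065 321.50788616  20.        ]
scene (446.6, 332.5, 5.4) [390.9 266.7]
scene (448.5, 342.3, 5.4) [393.9 269.7]
scene (448.5, 342.3, 25) [396.3 266.2]
scene (448.9, 333.8, 119.4) [405.9 245.5]
[1013.66680515  373.12950446  875.22150555]
top (446.6, 332.5, 5.4) [132.6 237.2]
top (448.5, 342.3, 5.4) [129.4 236.6]
top (448.5, 342.3, 25) [127.2 236.5]
top (448.9, 333.8, 119.4) [118.2 235.8]
[ 427.83775036  -51.50678594 1135.61700945]
(480, 900, 3)
```

View pics/c7.png

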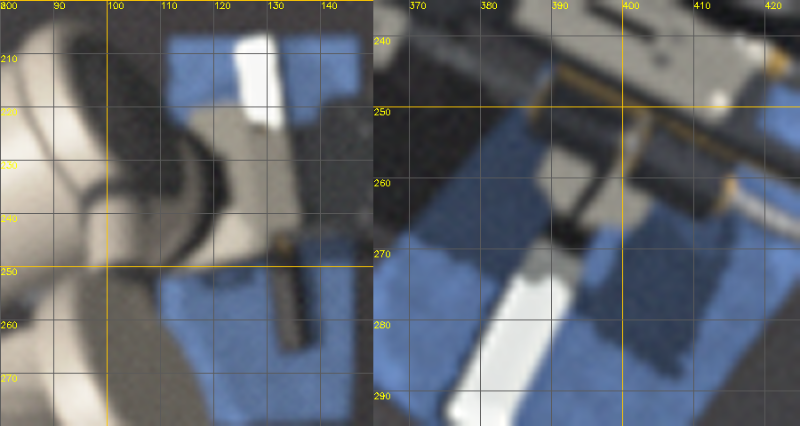

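>>> arm_command --increments '[0.6, 0, 0, 0, 0, 0.6, 0, 0, 0, 0, 0.6, 0, 0, 0, 0, 0.6, 0, 0, 0, 0, 0.6, 0, 0, 2, 0, 0.6, 0, 0, 4, 0, 0.6, 0, 0, 5, 0, 0.6, 0, 0, 5, 0]'

```text
time: 6.08
tool_pos: [446.6, 332.4, 0.3]
tcp_rot: [3.142, -0.0, -2.946]
contact_force: [-0.0, -0.3, -0.5]
grip_width: 36.6
```

```bash
python3 go.py; python3 - <<'E'
from h import *
t=imaging.capture("top");s=imaging.capture("scene")
cv2.imwrite("pics/c8.png",crop(s,360,225,80,70,9))
E
```

```text
t 6.08 pos [4.466e+02 3.324e+02 3.000e-01] yaw -168.8 F [-0.  -0.3 -0.5] w 36.6 j6 -1.26
```

View pics/c8.png

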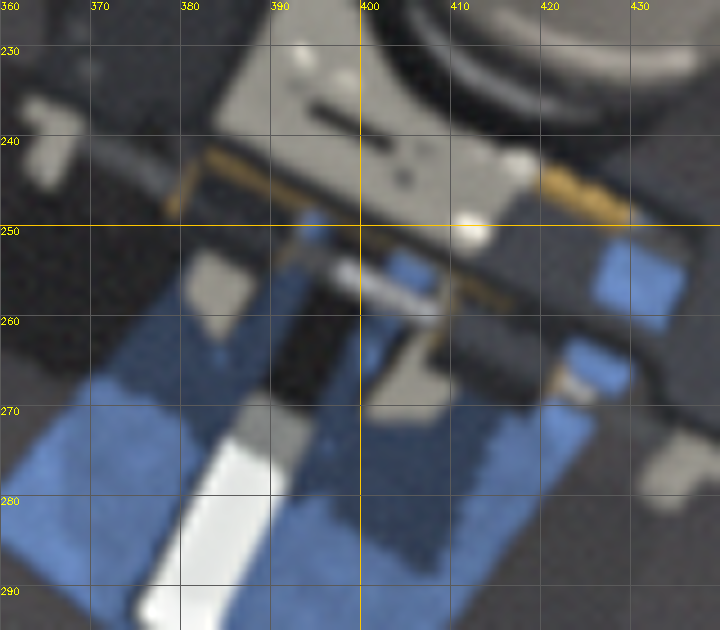

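>>> arm_command --increments '[0.6, 0, 0, 2, 0, 0.6, 0, 0, 4, 0, 0.6, 0, 0, 5, 0, 0.6, 0, 0, 5, 0]'

```text
time: 6.68
tool_pos: [446.6, 332.4, -4.7]
tcp_rot: [3.142, -0.0, -2.946]
contact_force: [0.6, 0.8, 0.1]
grip_width: 36.6
```

>>> arm_command --increments '[0.6, 0, 0, 1, 0, 1, 0, 0, 1, 0, 1, 0, 0, 1, 0, 1, 0, 0, 1, 0, 1, 0, 0, 1, 0, 1, 0, 0, 1, 0, 1, 0, 0, 1, 0, 1, 0, 0, 1, 0, 1, 0, 0, 1, 0]'

```text
time: 7.8
tool_pos: [446.7, 332.5, -5.5]
tcp_rot: [3.141, 0.0, -2.946]
contact_force: [0.0, 0.2, 1.8]
grip_width: 14.9
```

>>> arm_command --increments '[0.65, 0, 0, 0, 0, 0.65, 0, 0, 0, 0, 0.65, 0, 0, 0, 0, 0.65, 0, 0, 2, 0, 0.65, 0, 0, 4, 0, 0.65, 0, 0, 4, 0]'

```text
time: 8.55
tool_pos: [446.5, 332.3, -9.8]
tcp_rot: [-3.141, -0.0, -2.946]
contact_force: [0.1, -0.2, 0.2]
grip_width: 31.9
```

>>> arm_command --increments '[0.65, 0, 0, 2, 0, 0.65, 0, 0, 3, 0, 0.65, 0, 0, 3, 0]'

```text
time: 8.93
tool_pos: [446.6, 332.4, -12.7]
tcp_rot: [3.142, -0.0, -2.946]
contact_force: [-0.3, -0.2, -0.5]
grip_width: 32.5
```

>>> arm_command --increments '[0.65, 0, 0, 2, 0, 0.65, 0, 0, 4, 0, 0.65, 0, 0, 4, 0]'

```text
time: 9.3
tool_pos: [446.5, 332.4, -16.8]
tcp_rot: [-3.142, -0.0, -2.946]
contact_force: [0.5, -0.2, -0.3]
grip_width: 32.5
```

>>> arm_command --increments '[0.65, 0, 0, 2, 0, 0.65, 0, 0, 3, 0, 0.65, 0, 0, 3, 0]'

```text
time: 9.68
tool_pos: [446.6, 332.4, -19.7]
tcp_rot: [-3.142, -0.0, -2.946]
contact_force: [0.3, 1.2, 0.2]
grip_width: 32.1
```

>>> arm_command --increments '[1, 0, 0, 0, 0, 1, 0, 0, 0, 0, 1, 0, 0, 0, 0, 1, 0, 0, 0, 0, 1, 0, 0, 0, 0, 1, 0, 0, 0, 0, 1, 0, 0, 0, 0, 1, 0, 0, -10, 0, 1, 0, 0, -40, 0, 1, 0, 0, -90, 0, 1, 0, 0, -130, 0, 1, 0, 0, -130, 0, 1, 0, 0, -130, 0, 1, 0, 0, -130, 0]'

```text
time: 11.42
tool_pos: [445.8, 331.9, 109.1]
tcp_rot: [-3.141, -0.003, -2.946]
contact_force: [-0.4, -0.6, -1.2]
grip_width: 15.9
```

```bash
python3 - <<'E'
from h import *
p=np.load("inc.npy"); c,s_=np.cos(p[2]),np.sin(p[2])
def W(q): return np.array([p[0]+c*q[0]-s_*q[1],p[1]+s_*q[0]+c*q[1],q[2]])
for q in((-160,0,0),(-137,0,0),(0,0,0)): print(q,W(q))
t=imaging.capture("top");s=imaging.capture("scene")
a=crop(s,340,180,90,90,6);b=crop(t,80,180,70,80,6)
z=np.zeros((540,a.shape[1]+b.shape[1],3),np.uint8); z[:a.shape[0],:a.shape[1]]=a; z[:b.shape[0],a.shape[1]:]=b
cv2.imwrite("pics/c9.png",cv2.resize(z,(800,450)));print(z.shape)
E
python3 go.py
```

```text
(-160, 0, 0) [426.46717801 -66.26792731   0.        ]
(-137, 0, 0) [449.10310517 -62.19180151   0.        ]
(0, 0, 0) [583.9344974  -37.91226959   0.        ]
(540, 960, 3)
t 11.53 pos [446.  332.1 109.2] yaw -168.8 F [-0.3 -0.5 -1. ] w 15.7 j6 -1.26
```

View pics/c9.png

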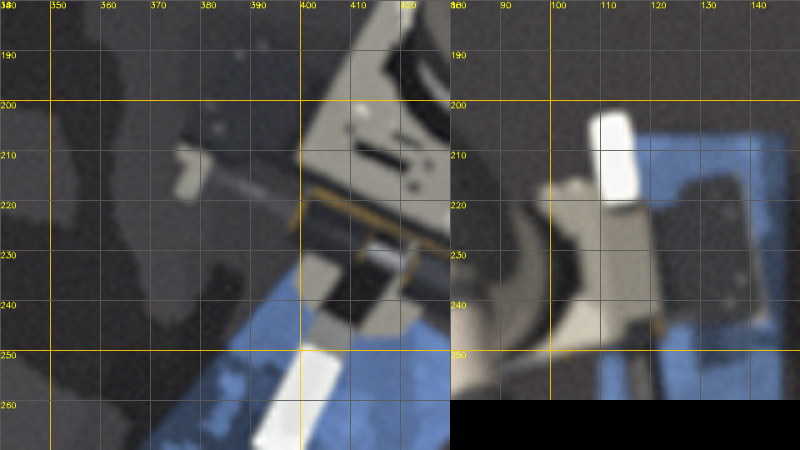

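```bash
python3 - <<'E'
from h import *
print(proj("top",(539.2,350.5,142)),proj("scene",(539.2,350.5,142)),proj("scene",(462,335.5,152)))
E
python3 go.py 440 280 160 10.2 416.6 -68 160 10.2 416.6 -68 34.3 10.2
```

```text
[110.3515603  202.56044563] [394.74908055 271.33231159] [408.4602912  242.38996019]
t 11.53 pos [446.  332.1 109.2] yaw -168.8 F [-0.3 -0.5 -1. ] w 15.7 j6 -1.26
[440. 280. 160.] -> [ 16.2 -50.  -50.7] spin 1.0
[416.6 -68.  160. ] -> [ 106.8 -386.8  -50.2] spin 1.0
[416.6 -68.   34.3] -> [ 106.5 -386.7   75.5] spin 1.0
```

>>> arm_command --increments '[1, 16, -50, -50, 1, 1, 30, -100, -50, 1, 1, 45, -160, -50, 1, 1, 60, -220, -50, 1, 1, 76, -280, -50, 1, 1, 92, -340, -50, 1, 1, 106.8, -386.8, -50, 1, 1, 106.8, -386.8, -50, 1, 1, 106.8, -386.8, 0, 1, 1, 106.8, -386.8, 45, 1, 1, 106.8, -386.8, 45, 1, 1, 106.8, -386.8, 45, 1]'

```text
time: 13.02
tool_pos: [418.0, -67.4, 66.5]
tcp_rot: [-3.141, 0.001, -2.962]
contact_force: [-0.0, -0.1, -0.2]
grip_width: 16.0
```

```bash
python3 go.py 416.6 -68 34.3 10.2; python3 - <<'E'
from h import *
t=imaging.capture("top");s=imaging.capture("scene")
from scipy.spatial.transform import Rotation as R
o=sensors.get_obs(); P=o["tool_pos"]; M=R.from_euler("xyz",o["tcp_rot"]).as_matrix()
tip=P-95*M[:,0]+[0,0,32.7]; print("tip",tip, proj("scene",tip),proj("top",tip))
p=np.load("inc.npy"); c,s_=np.cos(p[2]),np.sin(p[2]); d=tip[:2]-p[:2]; print("tip inc",c*d[0]+s_*d[1],-s_*d[0]+c*d[1])
cv2.imwrite("pics/c10.png",np.hstack([crop(s,235,150,60,60,7),crop(t,230,180,50,60,7)]))
E
```

```text
t 13.03 pos [418.  -67.4  66.5] yaw -169.7 F [-0.  -0.1 -0.2] w 16.0 j6 -2.09
[416.6 -68.   34.3] -> [ 1.5 -0.3 32.2] spin 0.1
tip [511.94311522 -50.9073832  100.00541014] [266.50983892 175.48384299] [256.81873364 212.09557946]
tip inc -73.1548435264499 -0.030891956589483627
```

View pics/c10.png

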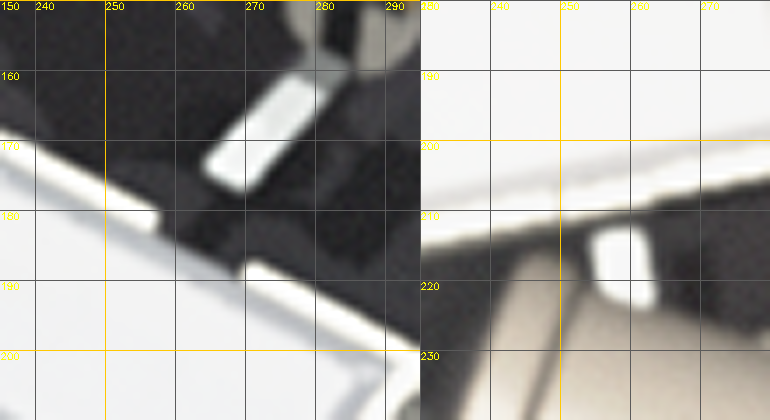

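>>> arm_command --increments '[1, 1, 0, 20, 0, 1, 1, 0, 32, 0, 1, 1, 0, 32, 0, 1, 1, 0, 32, 0, 1, -10, 0, 32, 0, 1, -20, 0, 32, 0, 1, -30, 0, 32, 0, 1, -30, 0, 32, 0]'

```text
time: 14.12
tool_pos: [447.6, -62.3, 33.4]
tcp_rot: [-3.141, 0.001, -2.963]
contact_force: [0.2, 0.9, 0.4]
grip_width: 15.8
```

```bash
cat > tip.py <<'E'
from h import *
from scipy.spatial.transform import Rotation as R
o=sensors.get_obs(); P=o["tool_pos"]; M=R.from_euler("xyz",o["tcp_rot"]).as_matrix()
tip=P-95*M[:,0]+[0,0,32.7]
p=np.load("inc.npy"); c,s_=np.cos(p[2]),np.sin(p[2]); d=tip[:2]-p[:2]; print("tip inc",c*d[0]+s_*d[1],-s_*d[0]+c*d[1],tip[2],"F",o["contact_force"],"M",o["moment"],o["grip_width"],o["time"])
E
python3 tip.py; python3 -c "
import numpy as np
for th in np.arange(.05,1.55,.1):
    print(round(th,2),'dx_fwd',round(59-101*np.cos(th)+42,1),'z top',round(72+101*np.sin(th)-1.5,1))"
```

```text
tip inc -43.51389905973942 0.22900250011289192 66.15378964446909 F [0.1911601  0.88713036 0.38174619] M [0.08346641 0.03616274 0.0049403 ] 15.823952755675199 14.125
0.05 dx_fwd 0.1 z top 75.5
0.15 dx_fwd 1.1 z top 85.6
0.25 dx_fwd 3.1 z top 95.5
0.35 dx_fwd 6.1 z top 105.1
0.45 dx_fwd 10.1 z top 114.4
0.55 dx_fwd 14.9 z top 123.3
0.65 dx_fwd 20.6 z top 131.6
0.75 dx_fwd 27.1 z top 139.3
0.85 dx_fwd 34.3 z top 146.4
0.95 dx_fwd 42.3 z top 152.7
1.05 dx_fwd 50.7 z top 158.1
1.15 dx_fwd 59.7 z top 162.7
1.25 dx_fwd 69.2 z top 166.3
1.35 dx_fwd 78.9 z top 169.0
1.45 dx_fwd 88.8 z top 170.8
```

>>> arm_command --increments '[1, 0, 0, -5, 0, 1, 0, 0, -9, 0, 1, -0.5, 0, -14, 0, 1, -1, 0, -19, 0, 1, -2, 0, -24, 0, 1, -3, 0, -29, 0, 1, -4.5, 0, -34, 0, 1, -6, 0, -39, 0, 1, -8, 0, -44, 0, 1, -10, 0, -48, 0, 1, -10, 0, -48, 0]'

```text
time: 15.5
tool_pos: [457.2, -60.7, 81.8]
tcp_rot: [-3.141, 0.001, -2.963]
contact_force: [-0.1, 0.8, -0.9]
grip_width: 15.3
```

```bash
python3 tip.py; python3 - <<'E'
from h import *
s=imaging.capture("scene")
cv2.imwrite("pics/c11.png",crop(s,190,120,130,100,6))
E
```

```text
tip inc -33.791110737741725 0.08036075245617269 114.66660680292497 F [-0.1122442   0.8477407  -0.88019127] M [0.08084254 0.27596622 0.0537457 ] 15.29629299749723 15.5
```

View pics/c11.png

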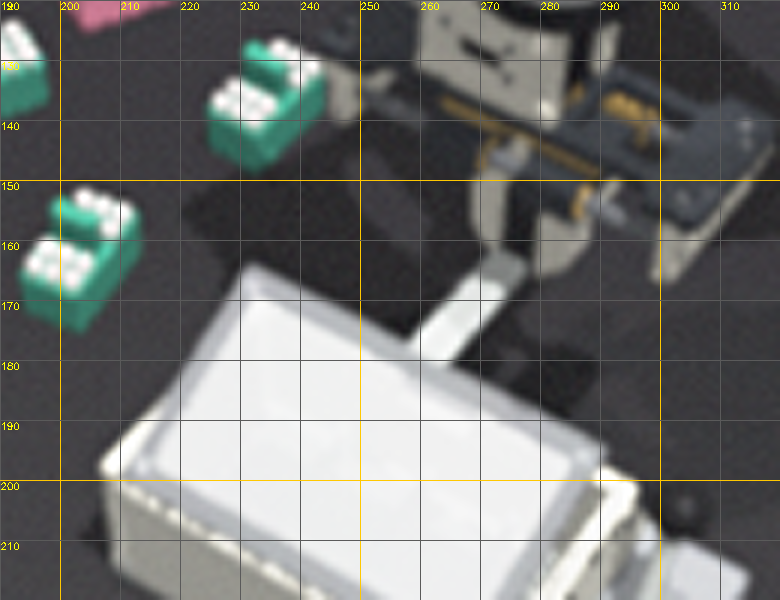

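Thirteen pictures viewed. The cover is raised on the blade (front edge at scene (262,180)). Next I swing it open along the arc.

>>> arm_command --increments '[1, -5, 0, -8.6, 0, 1, -10.5, 0, -17, 0, 1, -15, 0, -20, 0, 1, -19.3, 0, -22.6, 0, 1, -23.5, 0, -25.5, 0, 1, -27.6, 0, -28, 0, 1, -32, 0, -30.5, 0, 1, -36.3, 0, -32.3, 0, 1, -41, 0, -34, 0, 1, -45.2, 0, -35.6, 0, 1, -50, 0, -37, 0, 1, -54.2, 0, -38, 0, 1, -59, 0, -38.7, 0, 1, -63.3, 0, -39.3, 0, 1, -67.5, 0, -40.5, 0, 1, -71.7, 0, -41.7, 0, 1, -76, 0, -42.5, 0, 1, -80.4, 0, -43, 0, 1, -80.4, 0, -43, 0, 1, -80.4, 0, -43, 0]'

```text
time: 18.05
tool_pos: [536.0, -46.4, 124.5]
tcp_rot: [-3.141, 0.001, -2.963]
contact_force: [-0.2, -0.8, -0.7]
grip_width: 15.7
```

```bash
python3 tip.py; python3 - <<'E'
from h import *
s=imaging.capture("scene");t=imaging.capture("top")
p=np.load("inc.npy"); c,s_=np.cos(p[2]),np.sin(p[2])
W=lambda q: np.array([p[0]+c*q[0]-s_*q[1],p[1]+s_*q[0]+c*q[1],q[2]])
big=crop(s,190,120,130,100,6)
for th,col in ((1.3,(0,0,255)),(1.45,(0,160,0)),(1.57,(255,0,0))):
    e=[W((59-113*np.cos(th),y,72+113*np.sin(th))) for y in(-93,93)]
    pts=[tuple(np.round((proj("scene",q)-[189.5,119.5])*6).astype(int)) for q in e]; cv2.line(big,pts[0],pts[1],col,1)
cv2.imwrite("pics/c12.png",big)
E
```

```text
tip inc 46.37530930556564 0.17238475532948883 157.27443405488867 F [-0.23716454 -0.82130489 -0.65401694] M [0.04993067 0.0084538  0.00569932] 15.721066199733375 18.05
```

View pics/c12.png

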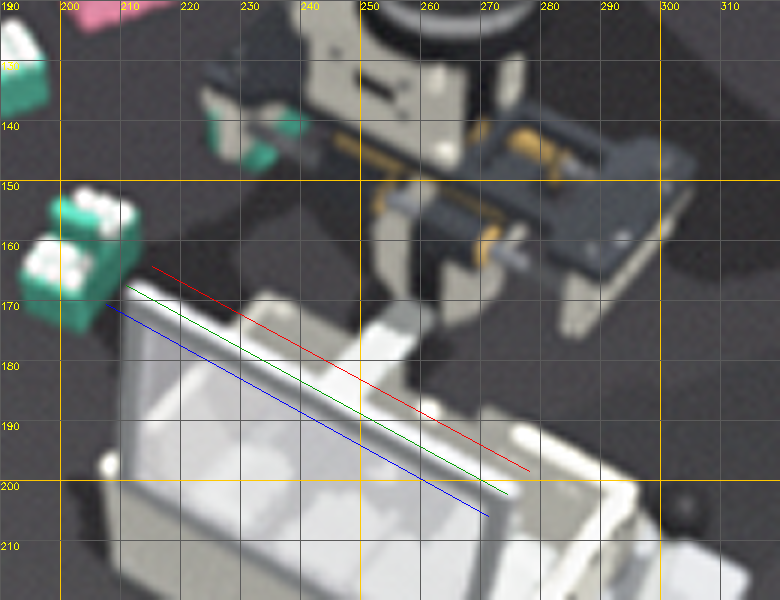

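>>> arm_command --increments '[1, -5, 0, 0, 0, 1, -10, 0, 0, 0, 1, -15, 0, 0, 0, 1, -19, 0, 0, 0, 1, -19, 0, 0, 0, 1, 20, 0, 0, 0, 1, 60, 0, -20, 0, 1, 100, 0, -30, 0, 1, 100, 0, -30, 0, 1, 100, 0, -30, 0]'

```text
time: 19.4
tool_pos: [438.2, -64.3, 154.7]
tcp_rot: [-3.141, 0.002, -2.964]
contact_force: [-0.4, 0.2, -0.7]
grip_width: 15.8
```

```bash
python3 go.py 443 285 165 11.2 443 330 165 11.2
```

```text
t 19.4 pos [438.2 -64.3 154.7] yaw -169.8 F [-0.4  0.2 -0.7] w 15.8 j6 -2.07
[443. 285. 165.] -> [-66.5 342.9 -10.4] spin -1.0
[443. 330. 165.] -> [-74.5 387.2 -10.4] spin -1.0
```

>>> arm_command --increments '[1, -10, 55, -10, 0, 1, -20, 110, -10, 0, 1, -33, 170, -10, 0, 1, -46, 230, -10, 0, 1, -58, 290, -10, 0, 1, -66, 345, -10, 0, 1, -73, 395, -10, 0, 1, -73, 395, -10, 0, 1, -73, 395, 40, 0, 1, -73, 395, 90, 0, 1, -73, 395, 140, 0, 1, -73, 395, 160, 0, 1, -73, 395, 168, 0, 1, -73, 395, 172, 0, 1, -73, 395, 172, 0, 1, -73, 395, 172, 0]'

```text
time: 21.4
tool_pos: [439.6, 337.9, -16.6]
tcp_rot: [3.141, 0.002, -2.963]
contact_force: [0.2, -0.1, -0.4]
grip_width: 15.6
```

```bash
python3 go.py 0 0 -19.5
```

```text
t 21.4 pos [439.6 337.9 -16.6] yaw -169.8 F [ 0.2 -0.1 -0.4] w 15.6 j6 -1.23
[  0.    0.  -19.5] -> [ 492.6 -254.6    1.8] spin 0
```

>>> arm_command --increments '[1, 0, 0, 1.7, 0, 1, 0, 0, 1.7, 0, 0.6, 0, 0, 1.7, 0, 0.6, 0, 0, 1.7, 0, 0.6, 0, 0, 1.7, 0, 0.6, 0, 0, -20, 0, 0.6, 0, 0, -70, 0, 0.6, 0, 0, -120, 0, 0.6, 0, 0, -170, 0, 0.6, 0, -50, -170, 0, 0.6, 0, -100, -170, 0, 0.6, 0, -150, -170, 0, 0.6, 0, -150, -170, 0, 0.6, 0, -150, -170, 0]'

```text
time: 23.15
tool_pos: [465.6, 190.3, 152.5]
tcp_rot: [3.141, 0.0, -2.964]
contact_force: [-0.0, -0.6, 1.0]
grip_width: 36.8
```

```bash
cat > racks.py <<'E'
from h import *
import sys
def fit(tag):
    t=imaging.capture("top");s=imaging.capture("scene"); cv2.imwrite(f"pics/t_{tag}.png",t);cv2.imwrite(f"pics/s_{tag}.png",s)
    hsv=cv2.cvtColor(t,cv2.COLOR_BGR2HSV)
    g=(hsv[...,1]>70)&(hsv[...,0]>68)&(hsv[...,0]<90)&(hsv[...,2]>60)
    w=(hsv[...,1]<70)&(hsv[...,2]>130)
    n,lab,st,ce=cv2.connectedComponentsWithStats((g|w).astype(np.uint8))
    for i in range(1,n):
        if 200<st[i,4]<600 and (g&(lab==i)).sum()>60:
            wp=np.array([unproj("top",q,32)[:2] for q in np.argwhere(w&(lab==i))[:,::-1]],np.float32)
            rr=cv2.minAreaRect(wp); a=rr[2] if rr[1][0]>rr[1][1] else rr[2]+90
            # fin: bright green pixels at the top (inner)
            gc=np.argwhere(g&(lab==i)&(hsv[...,2]>150))[:,::-1]
            gm=[unproj("top",q,54)[:2] for q in gc]
            print("rack px",ce[i].round(1),"xy",np.round(rr[0],1),"size",np.round(rr[1],1),"long-axis yaw",round((a+90)%180-90,1),"fin?",np.round(np.mean(gm,0),1) if gm else None,len(gm))
    wb=(hsv[...,1]<60)&(hsv[...,2]>170); wb[:200]=0; wb[285:]=0; wb[:, :100]=0; wb[:, 155:]=0
    pts=np.argwhere(wb)[:,::-1]
    if len(pts)>20: print("blade",np.mean([unproj("top",q,14)[:2] for q in pts],0).round(1),len(pts))
fit(sys.argv[1])
E
python3 racks.py a; python3 go.py
```

```text
rack px [327.6 197.8] xy [ 560.8 -271.7] size [66.8 36.3] long-axis yaw 18.8 fin? [ 556.8 -261.9] 65
rack px [374.1 213.2] xy [ 511.6 -414.1] size [35.4 66.3] long-axis yaw -17.3 fin? [ 508.7 -401. ] 73
rack px [334.5 246. ] xy [ 413.  -287.6] size [67.6 36. ] long-axis yaw 10.1 fin? [ 412.5 -277.4] 71
blade [481.3 354.8] 2096
t 23.25 pos [465.3 191.  152.4] yaw -169.7 F [-0.3  0.3  0.1] w 36.9 j6 -1.51
```

```bash
python3 go.py 430 -200 60 18.8 430 -200 -20 18.8
```

```text
t 23.25 pos [465.3 191.  152.4] yaw -169.7 F [-0.3  0.3  0.1] w 36.9 j6 -1.51
[ 430. -200.   60.] -> [ 104.6 -378.4   92.3] spin -8.5
[ 430. -200.  -20.] -> [ 104.6 -378.5  172.3] spin -8.5
```

>>> arm_command --increments '[0.6, 15, -60, 0, 0, 0.6, 31, -120, 0, 0, 0.6, 47, -180, 0, -2, 0.6, 63, -240, 0, -4, 0.6, 80, -300, 20, -6, 0.6, 96, -350, 60, -8.5, 0.6, 104.6, -378.4, 100, -8.5, 0.6, 104.6, -378.4, 150, -8.5, 0.6, 104.6, -378.4, 170, -8.5, 0.6, 104.6, -378.4, 173, -8.5, 0.6, 104.6, -378.4, 173, -8.5, 0.6, 104.6, -378.4, 173, -8.5]'

```text
time: 24.75
tool_pos: [430.7, -201.1, -19.5]
tcp_rot: [-3.14, 0.002, -2.814]
contact_force: [0.6, -0.2, 0.0]
grip_width: 37.1
```

>>> arm_command --increments '[0.6, 0, 0, 2, 0, 0.6, 0, 0, 2, 0]'

```text
time: 25.0
tool_pos: [429.9, -201.0, -22.3]
tcp_rot: [-3.141, 0.0, -2.815]
contact_force: [0.5, 0.4, 0.2]
grip_width: 36.8
```

>>> arm_command --increments '[0.6, 0, 0, 1, 0, 0.6, 0, 0, 2, 0, 0.6, 0, 0, 2, 0]'

```text
time: 25.38
tool_pos: [429.6, -201.0, -24.7]
tcp_rot: [3.141, -0.0, -2.815]
contact_force: [-0.0, 0.5, 0.7]
grip_width: 36.6
```

>>> arm_command --increments '[0.6, 0, 0, 1, 0, 0.6, 0, 0, 1.5, 0, 0.6, 0, 0, 1.5, 0]'

```text
time: 25.75
tool_pos: [429.7, -201.0, -26.0]
tcp_rot: [-3.142, 0.0, -2.815]
contact_force: [-0.4, 0.5, 2.2]
grip_width: 36.5
```

>>> arm_command --increments '[0.6, 0, 0, 1, 0, 0.6, 0, 0, 1.5, 0, 0.6, 0, 0, 1.5, 0]'

```text
time: 26.12
tool_pos: [429.8, -201.0, -26.2]
tcp_rot: [-3.141, 0.0, -2.815]
contact_force: [-4.9, 1.8, 19.1]
grip_width: 36.5
```

>>> arm_command --increments '[0.6, 0, 0, -40, 0, 0.6, 0, 0, -95, 0, 0.6, 0, 0, -95, 0]'

```text
time: 26.5
tool_pos: [432.1, -202.5, 70.9]
tcp_rot: [-3.135, 0.005, -2.815]
contact_force: [0.0, -0.6, -0.6]
grip_width: 36.9
```

```bash
python3 go.py 560.8 -271.7 23 18.8; cat > inc.py <<'E'
import sys,numpy as np
p=np.load("inc.npy"); c,s=np.cos(p[2]),np.sin(p[2])
for a in sys.argv[1:]:
    x,y=map(float,a.split(",")); print(a,"->",round(p[0]+c*x-s*y,1),round(p[1]+s*x+c*y,1))
E
python3 inc.py 5,-72 0,-72 12,-24 -14,24
```

```text
t 26.5 pos [ 432.1 -202.5   70.9] yaw -161.3 F [ 0.  -0.6 -0.6] w 36.9 j6 -2.5
[ 560.8 -271.7   23. ] -> [ -99.4 -106.5   49.1] spin -0.1
5,-72 -> 601.6 -107.9
0,-72 -> 596.7 -108.8
12,-24 -> 600.0 -59.4
-14,24 -> 565.9 -16.8
```

>>> arm_command --increments '[0.6, -40, -43, 0, 0, 0.6, -80, -86, 0, 0, 0.6, -99, -106, 0, 0, 0.6, -99, -106, 0, 0, 0.6, -99, -106, 0, 0, 0.6, -99, -106, 0, 0]'

```text
time: 27.25
tool_pos: [556.5, -269.0, 67.1]
tcp_rot: [3.141, -0.001, -2.815]
contact_force: [-0.2, -0.4, 0.5]
grip_width: 37.1
```

```bash
python3 go.py 560.8 -271.7 23 18.8
```

```text
t 27.25 pos [ 556.5 -269.    67.1] yaw -161.3 F [-0.2 -0.4  0.5] w 37.1 j6 -2.47
[ 560.8 -271.7   23. ] -> [-3.2 -4.  44.1] spin -0.1
```

>>> arm_command --increments '[0.6, -3.2, -4, 0, 0, 0.6, -3.2, -4, 20, 0, 0.6, -3.2, -4, 44, 0, 0.6, -3.2, -4, 44, 0, 0.6, -3.2, -4, 44, 0, 1, -3.2, -4, 44, 0, 1, -3.2, -4, 44, 0, 1, -3.2, -4, 44, 0, 1, -3.2, -4, 44, 0, 1, -3.2, -4, 44, 0, 1, -3.2, -4, 44, 0]'

```text
time: 28.62
tool_pos: [562.3, -272.5, 24.4]
tcp_rot: [-3.141, 0.001, -2.815]
contact_force: [-0.5, 0.1, 5.8]
grip_width: 24.6
```

>>> arm_command --increments '[1, 0, 0, -10, 0, 1, 0, 0, -40, 0, 1, 0, 0, -85, 0, 1, 0, 0, -85, 0, 1, 0, 0, -85, 0, 1, 0, 0, -85, 0]'

```text
time: 29.38
tool_pos: [561.0, -271.9, 106.9]
tcp_rot: [3.139, -0.002, -2.815]
contact_force: [0.6, -0.3, 0.2]
grip_width: 24.5
```

```bash
python3 go.py 600 -107 110 10.2; python3 - <<'E'
from h import *
s=imaging.capture("scene")
cv2.imwrite("pics/s_b.png",s)
cv2.imwrite("pics/c13.png",crop(s,170,90,110,90,7))
E
```

```text
t 29.38 pos [ 561.  -271.9  106.9] yaw -161.3 F [ 0.6 -0.3  0.2] w 24.5 j6 -2.47
[ 600. -107.  110.] -> [-89.9 143.7  -2.9] spin 8.5
```

View pics/c13.png

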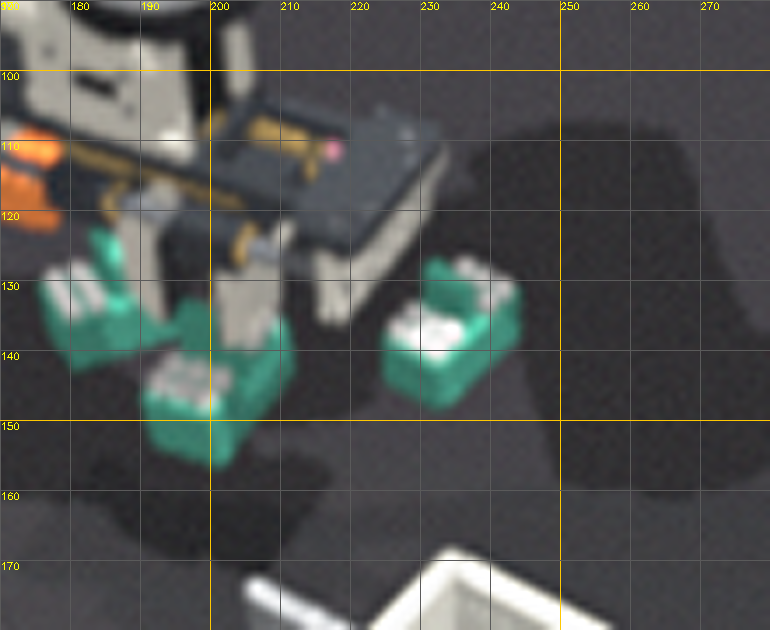

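```bash
python3 go.py 591.8 -109.7 125 10.2
```

```text
t 29.43 pos [ 561.1 -272.   107. ] yaw -161.3 F [ 0.4  0.5 -0.9] w 24.4 j6 -2.47
[ 591.8 -109.7  125. ] -> [-81.1 143.9 -17.8] spin 8.5
```

>>> arm_command --increments '[1, -20, 35, -18, 2, 1, -40, 70, -18, 4, 1, -60, 105, -18, 6, 1, -75, 130, -18, 8.5, 1, -81, 144, -18, 8.5, 1, -81, 144, -18, 8.5, 1, -81, 144, -18, 8.5]'

```text
time: 30.3
tool_pos: [592.2, -111.1, 126.2]
tcp_rot: [-3.141, -0.0, -2.964]
contact_force: [-0.8, 0.7, -0.2]
grip_width: 24.5
```

```bash
python3 go.py 591.8 -109.7 56 10.2
```

```text
t 30.3 pos [ 592.2 -111.1  126.2] yaw -169.8 F [-0.8  0.7 -0.2] w 24.5 j6 -2.06
[ 591.8 -109.7   56. ] -> [ 0.1  1.4 70.2] spin -0.0
```

>>> arm_command --increments '[1, 0, 1.2, 30, 0, 1, 0, 1.2, 55, 0, 1, 0, 1.2, 66, 0, 1, 0, 1.2, 70, 0, 1, 0, 1.2, 70, 0, 1, 0, 1.2, 70, 0]'

```text
time: 31.05
tool_pos: [592.7, -109.1, 57.4]
tcp_rot: [-3.141, 0.002, -2.963]
contact_force: [-0.3, 0.5, -0.0]
grip_width: 24.5
```

```bash
python3 go.py 591.8 -109.7 56 10.2; cat > rk.py <<'E'
# overlay predicted rack outline for rack at inc (x,y,z) -> report pixel mask of green near incubator in scene
from h import *
import sys
p=np.load("inc.npy"); c,s_=np.cos(p[2]),np.sin(p[2])
W=lambda q: np.array([p[0]+c*q[0]-s_*q[1],p[1]+s_*q[0]+c*q[1],q[2]])
E

```

```text
t 31.05 pos [ 592.7 -109.1   57.4] yaw -169.8 F [-0.3  0.5 -0. ] w 24.5 j6 -2.06
[ 591.8 -109.7   56. ] -> [ 1.  -0.4  1.4] spin 0.0
```

>>> arm_command --increments '[1, 0, 0, 1, 0, 1, 0, 0, 1.5, 0, 1, 0, 0, 1.5, 0]'

```text
time: 31.42
tool_pos: [592.2, -108.8, 55.0]
tcp_rot: [3.142, 0.0, -2.963]
contact_force: [0.5, 0.2, 0.2]
grip_width: 24.3
```

>>> arm_command --increments '[0.55, 0, 0, 0, 0, 0.55, 0, 0, 0, 0, 0.55, 0, 0, 0, 0, 0.55, 0, 0, -30, 0, 0.55, 0, 0, -80, 0, 0.55, 60, -100, -80, 0, 0.55, 120, -200, -80, 0, 0.55, 120, -200, -80, 0, 0.55, 120, -200, -80, 0]'

```text
time: 32.55
tool_pos: [508.3, -329.3, 135.0]
tcp_rot: [-3.141, 0.0, -2.965]
contact_force: [0.4, -0.2, -1.1]
grip_width: 41.6
```

```bash
python3 go.py; cat > see.py <<'E'
from h import *
import sys
p=np.load("inc.npy"); c,s_=np.cos(p[2]),np.sin(p[2])
W=lambda q: np.array([p[0]+c*q[0]-s_*q[1],p[1]+s_*q[0]+c*q[1],q[2]])
tag=sys.argv[1]
t=imaging.capture("top"); cv2.imwrite(f"pics/t_{tag}.png",t)
hsv=cv2.cvtColor(t,cv2.COLOR_BGR2HSV)
g=(hsv[...,1]>50)&(hsv[...,0]>65)&(hsv[...,0]<95)&(hsv[...,2]>60)
# ASCII of green within well, sampled on z=64 fin plane and z=40 block plane in incubator frame
for nm,z in(("z40",40),):
    print(nm,"rows x=55..-55 step 6; cols y=94..-94 step 5")
    for x in range(54,-56,-6):
        r=""
        for y in range(94,-95,-5):
            u=proj("top",W((x,y,z))); i,j=int(round(u[1])),int(round(u[0])); h=hsv[i,j]
            r+="G" if g[i,j] else ("w" if h[2]>190 else ("-" if h[2]>110 else "."))
        print(r)
E
python3 see.py d
```

```text
t 32.55 pos [ 508.3 -329.3  135. ] yaw -169.9 F [ 0.4 -0.2 -1.1] w 41.6 j6 -2.45
z40 rows x=55..-55 step 6; cols y=94..-94 step 5
--------------w--www---ww-----w---w---
----wwwwwwwwwwwwwwwwwwwwwwwwwwwwwwwwww
----wwwwwwwwwwwwwwwwwwwwwwwwwwwwwwwwww
----wwwwwwwwwwwwwwwwwwwwwwwwwwwwwwwwww
----wwwwwwwwwwwwwwwwwwwwwwwwwwwwwwwwww
----wwwwwwwwwwwwwwwwwwwwwwwwwwwwwwwwww
----wwwwwwwwwwwwwwwwwwwwwwwwwwwwwwwww-
----wwwwwwwwwwwwwwwwwwwwwwwwwwwwwwwww-
----wwwwwwwwwwwwwwwwwwwwwwwwwwwwwwww--
----wwwwwwwwwwwwwwwwwwwwwwwwwGGGGGGGG-
w---wwwwwwwwwwwwwwwwwwwwwwwwwwGGGGGGG-
----wwwwwwwwwwwwwwwwwwwwwwwwwwGGGwGG--
----wwwwwwwwwwwwwwwwwwwwwwwwwwwwwwwww-
w-wwwwwwwwwwwwwwwwwwwwwwwwwwwwwwwwwww-
--wwwwwwwwwwwwwwwwwwwwwwwwwwwwwwwwwww-
--w-wwwwwwwwwwwwwwwwwwwwwwwwwwwwGwGww-
w-wwwwwwwwwwwwwwwwwwwwwwwwwwwwwwwwwwww
wwwwwwwwwwwwwwwwwwwwwwwwwwwwwwwwwwwwww
wwwwwwwwwwwwwwwwwwwwwwwwwwwwwwwwwwwwww
```

```bash
python3 go.py 511.6 -414.1 70 -17.3; python3 - <<'E'
from h import *
p=np.load("inc.npy"); c,s_=np.cos(p[2]),np.sin(p[2])
t=cv2.imread("pics/t_d.png"); hsv=cv2.cvtColor(t,cv2.COLOR_BGR2HSV)
g=(hsv[...,1]>50)&(hsv[...,0]>65)&(hsv[...,0]<95)&(hsv[...,2]>60)
n,l,st,ce=cv2.connectedComponentsWithStats(g.astype(np.uint8))
for i in range(1,n):
    if st[i,4]>5:
        o=[]
        for z in(64,85):
            d=unproj("top",ce[i],z)[:2]-p[:2]; o.append((round(c*d[0]+s_*d[1],1),round(-s_*d[0]+c*d[1],1)))
        print(st[i],ce[i],o)
E
```

```text
t 32.6 pos [ 506.4 -334.4  135. ] yaw -170.0 F [-1.  -3.3  0. ] w 40.8 j6 -2.45
[ 511.6 -414.1   70. ] -> [  8.6 -79.2  65.2] spin 27.3
[269 184  13   8  61] [274.83606557 187.57377049] [(np.float64(-8.3), np.float64(-67.2)), (np.float64(-11.2), np.float64(-65.6))]
[369 222  10   4  25] [373.08 223.6 ] [(np.float64(-168.4), np.float64(-331.8)), (np.float64(-168.2), np.float64(-325.1))]
[326 235   8  11  38] [328.13157895 239.63157895] [(np.float64(-189.2), np.float64(-190.9)), (np.float64(-188.5), np.float64(-186.9))]
[329 255   4   3  10] [330.5 256. ] [(np.float64(-236.7), np.float64(-187.6)), (np.float64(-235.1), np.float64(-183.6))]
```

>>> arm_command --increments '[0.55, 4, -40, 0, 9, 0.55, 8.6, -79, 30, 18, 0.55, 8.6, -79, 60, 27.3, 0.55, 8.6, -79, 60, 27.3, 0.55, 8.6, -79, 60, 27.3]'

```text
time: 33.22
tool_pos: [515.7, -406.2, 76.1]
tcp_rot: [-3.141, 0.001, 2.847]
contact_force: [-0.6, -0.3, 1.4]
grip_width: 41.4
```

```bash
python3 go.py 511.6 -414.1 12 -17.3
```

```text
t 33.23 pos [ 515.7 -406.2   76.1] yaw 163.1 F [-0.6 -0.3  1.4] w 41.4 j6 -2.06
[ 511.6 -414.1   12. ] -> [ 1.7 -8.7 64.1] spin 0.4
```

>>> arm_command --increments '[0.55, 1.7, -8.7, 0, 0.4, 0.55, 1.7, -8.7, 30, 0.4, 0.55, 1.7, -8.7, 55, 0.4, 0.55, 1.7, -8.7, 64, 0.4, 0.55, 1.7, -8.7, 64, 0.4, 0.55, 1.7, -8.7, 64, 0.4]'

```text
time: 33.98
tool_pos: [511.6, -414.7, 12.4]
tcp_rot: [-3.14, 0.002, 2.837]
contact_force: [-1.3, -1.4, 0.2]
grip_width: 41.0
```

>>> arm_command --increments '[1, 0, 0, 0, 0, 1, 0, 0, 0, 0, 1, 0, 0, 0, 0, 1, 0, 0, 0, 0, 1, 0, 0, 0, 0, 1, 0, 0, 0, 0]'

```text
time: 34.72
tool_pos: [511.1, -414.1, 11.4]
tcp_rot: [-3.141, 0.001, 2.836]
contact_force: [0.1, 1.5, 6.6]
grip_width: 25.6
```

>>> arm_command --increments '[1, 0, 0, -15, 0, 1, 0, 0, -60, 0, 1, 0, 0, -118, 0, 1, 0, 0, -118, 0, 1, 0, 0, -118, 0]'

```text
time: 35.35
tool_pos: [510.5, -413.8, 128.9]
tcp_rot: [3.141, -0.0, 2.836]
contact_force: [-0.0, -0.5, -1.4]
grip_width: 25.7
```

```bash
python3 inc.py 16,-24; python3 go.py 603.9 -58.7 130 10.2 603.9 -58.7 23 10.2
```

```text
16,-24 -> 603.9 -58.7
t 35.35 pos [ 510.5 -413.8  128.9] yaw 162.5 F [-0.  -0.5 -1.4] w 25.7 j6 -2.06
[603.9 -58.7 130. ] -> [ 17.7 366.8  -1.1] spin -27.7
[603.9 -58.7  23. ] -> [ 17.6 366.7 105.9] spin -27.7
```

>>> arm_command --increments '[1, 3, 55, 0, -8, 1, 6, 110, 0, -16, 1, 9, 170, 0, -24, 1, 12, 230, 0, -27.7, 1, 14, 290, 0, -27.7, 1, 17, 340, 0, -27.7, 1, 17.7, 366.8, 0, -27.7, 1, 17.7, 366.8, 0, -27.7, 1, 17.7, 366.8, 0, -27.7, 1, 17.7, 366.8, 0, -27.7]'

```text
time: 36.6
tool_pos: [603.7, -60.1, 128.4]
tcp_rot: [3.141, -0.001, -2.965]
contact_force: [0.4, -0.1, -0.3]
grip_width: 25.8
```

```bash
python3 go.py 603.9 -58.7 22 10.2
```

```text
t 36.6 pos [603.7 -60.1 128.4] yaw -169.9 F [ 0.4 -0.1 -0.3] w 25.8 j6 -1.97
[603.9 -58.7  22. ] -> [ -0.5   1.4 106.4] spin -0.1
```

>>> arm_command --increments '[1, -0.5, 1.4, 30, 0, 1, -0.5, 1.4, 60, 0, 1, -0.5, 1.4, 85, 0, 1, -0.5, 1.4, 95, 0, 1, -0.5, 1.4, 102, 0, 1, -0.5, 1.4, 105, 0, 1, -0.5, 1.4, 105, 0]'

```text
time: 37.48
tool_pos: [604.8, -57.5, 24.4]
tcp_rot: [-3.141, 0.001, -2.963]
contact_force: [0.3, -0.6, -0.2]
grip_width: 25.4
```

```bash
python3 go.py 603.9 -58.7 21.4 10.2
```

```text
t 37.48 pos [604.8 -57.5  24.4] yaw -169.8 F [ 0.3 -0.6 -0.2] w 25.4 j6 -1.97
[603.9 -58.7  21.4] -> [ 1.1 -1.   3. ] spin 0.0
```

>>> arm_command --increments '[1, 0, 0, 1, 0, 1, 0, 0, 2, 0, 1, 0, 0, 2, 0, 0.65, 0, 0, 2, 0, 0.65, 0, 0, 2, 0, 0.65, 0, 0, 2, 0, 0.65, 0, 0, -10, 0, 0.65, 0, 0, -50, 0, 0.65, 0, 0, -105, 0, 0.65, 0, 0, -105, 0]'

```text
time: 38.72
tool_pos: [607.5, -58.0, 134.9]
tcp_rot: [-3.137, 0.01, -2.963]
contact_force: [-0.7, -0.2, -1.1]
grip_width: 31.9
```

```bash
python3 go.py 413 -287.6 130 10.1 413 -287.6 12 10.1
```

```text
t 38.73 pos [607.5 -58.  134.9] yaw -169.8 F [-0.7 -0.2 -1.1] w 31.9 j6 -1.97
[ 413.  -287.6  130. ] -> [ 232.2 -191.4    3.3] spin 0.1
[ 413.  -287.6   12. ] -> [ 233.4 -190.9  121.3] spin 0.1
```

>>> arm_command --increments '[0.55, 45, -38, 0, 0, 0.55, 90, -76, 0, 0, 0.55, 140, -114, 0, 0, 0.55, 180, -140, 0, 0, 0.55, 180, -140, 0, 0, 0.55, 180, -140, 0, 0]'

```text
time: 39.48
tool_pos: [452.3, -226.9, 128.9]
tcp_rot: [3.141, 0.0, -2.964]
contact_force: [0.5, 0.2, 0.4]
grip_width: 41.2
```

```bash
python3 racks.py e; python3 see.py e; python3 go.py 413 -287.6 60 10.1
```

```text
blade [459.3 312.2] 226
z40 rows x=55..-55 step 6; cols y=94..-94 step 5
-------w-w----w-wwww------ww--w-www---
----wwwwwwwwwwwwwwwwwwwwwwwwwwwwwwwwww
----wwwwwwwwwwwwwwwwwwwwwwwwwwwwwwwwww
-w--wwwwwwwwwwwwwwwwwwwwwwwwwwwwwwwwww
--w-wwwwwwwwwwwwwwwwwwwwwwwwwwwwwwwwww
--wwwwwwwwwwwwwwwwwwGGGwGGwwwwwwwwwwww
--wwwwwwwwwwwwwwwwwwGGGGGGGwwwwwwwwwww
--wwwwwwwwwwwwwwwwwwGGGGGGGwwwwwwwwww-
--w-wwwwwwwwwwwwwwwwwwwwwwwwwwwwwwww--
-wwwwwwwwwwwwwwwwwwwwwwwwwwwwGGGGGGGG-
w-wwwwwwwwwwwwwwwwwwwwwwwwwwwwGGGGGGG-
--wwwwwwwwwwwwwwwwwwwwwwwwwwwwGGGwGGw-
-wwwwwwwwwwwwwwwwwwwwwwwwwwwwwwwwwwww-
wwwwwwwwwwwwwwwwwwwwwwwwwwwwwwwwwwwww-
-wwwwwwwwwwwwwwwwwwwwwwwwwwwwwwwwwwww-
wwwwwwwwwwwwwwwwwwwwwwwwwwwwwwwwGwwww-
wwwwwwwwwwwwwwwwwwwwwwwwwwwwwwwwwwwwww
wwwwwwwwwwwwwwwwwwwwwwwwwwwwwwwwwwwwww
wwwwwwwwwwwwwwwwwwwwwwwwwwwwwwwwwwwwww
t 39.62 pos [ 452.8 -226.2  128.8] yaw -169.7 F [ 0.7 -0.3  0.8] w 41.2 j6 -2.37
[ 413.  -287.6   60. ] -> [ 50.1 -53.3  68.7] spin 0.2
```

```bash
python3 - <<'E'
from h import *
for f in("pics/scene0.png","pics/s_a.png","pics/s_e.png"):
    hsv=cv2.cvtColor(cv2.imread(f),cv2.COLOR_BGR2HSV)
    g=(hsv[...,1]>50)&(hsv[...,0]>65)&(hsv[...,0]<95)&(hsv[...,2]>60)
    n,l,st,ce=cv2.connectedComponentsWithStats(g.astype(np.uint8))
    print(f,[(st[i].tolist(),unproj("scene",ce[i],20)[:2].round().tolist()) for i in range(1,n) if st[i,4]>25])
for f in("pics/t_a.png","pics/t_e.png"):
    hsv=cv2.cvtColor(cv2.imread(f),cv2.COLOR_BGR2HSV)
    w=(hsv[...,1]<70)&(hsv[...,2]>165); w[:195]=0;w[290:]=0;w[:, :95]=0;w[:,160:]=0
    n,l,st,ce=cv2.connectedComponentsWithStats(w.astype(np.uint8))
    for i in range(1,n):
        if st[i,4]>60:
            q=np.array([unproj("top",u,13)[:2] for u in np.argwhere(l==i)[:,::-1]],np.float32); print(f,st[i].tolist(),cv2.minAreaRect(q))
E
```

```text
pics/scene0.png [([175, 121, 24, 22, 238], [517.0, -405.0]), ([224, 126, 21, 23, 231], [420.0, -279.0]), ([193, 152, 21, 24, 242], [566.0, -263.0])]
pics/s_a.png [([175, 121, 24, 22, 235], [518.0, -405.0]), ([224, 126, 21, 23, 227], [419.0, -279.0]), ([193, 152, 21, 24, 238], [566.0, -264.0])]
pics/s_e.png [([224, 126, 21, 23, 234], [420.0, -279.0])]
pics/t_a.png [95, 195, 56, 53, 2174] ((499.0401306152344, 374.0351257324219), (132.90115356445312, 171.1421661376953), 13.761181831359863)Traceback (most recent call last):
  File "<stdin>", line 13, in <module>
  File "h.py", line 6, in unproj
    k,T=K(n); R=T[:3,:3]; C=-R.T@T[:3,3]; d=R.T@np.linalg.inv(k)@np.array([*uv,1.]); return C+d*(z-C[2])/d[2]
        ~^^^
  File "h.py", line 4, in K
    c=imaging.calibration(n); return np.array([[c["fx"],0,c["cx"]],[0,c["fy"],c["cy"]],[0,0,1]]),np.array(c["world_to_cam"])
ValueError: time passes only in moves, steps and waits
```

```bash
sed -i 's/^def K(n):/import functools\n@functools.lru_cache\ndef K(n):/' h.py; sed -n 1,8p h.py
```

```text
import numpy as np, cv2
from plant import imaging, sensors
import functools
@functools.lru_cache
def K(n):
    c=imaging.calibration(n); return np.array([[c["fx"],0,c["cx"]],[0,c["fy"],c["cy"]],[0,0,1]]),np.array(c["world_to_cam"])
def unproj(n,uv,z):
    k,T=K(n); R=T[:3,:3]; C=-R.T@T[:3,3]; d=R.T@np.linalg.inv(k)@np.array([*uv,1.]); return C+d*(z-C[2])/d[2]
```

>>> arm_command --increments '[0.55, 25, -27, 10, 0.2, 0.55, 50, -53, 50, 0.2, 0.55, 50, -53, 70, 0.2, 0.55, 50, -53, 70, 0.2, 0.55, 50, -53, 70, 0.2]'

```text
time: 40.25
tool_pos: [413.3, -287.9, 59.6]
tcp_rot: [-3.141, 0.001, -2.965]
contact_force: [-0.4, 0.4, -0.1]
grip_width: 41.5
```

```bash
python3 go.py 413 -287.6 12 10.1
```

```text
t 40.25 pos [ 413.3 -287.9   59.6] yaw -169.9 F [-0.4  0.4 -0.1] w 41.5 j6 -2.51
[ 413.  -287.6   12. ] -> [ 0.3  0.4 47.6] spin -0.0
```

>>> arm_command --increments '[0.55, 0, 0, 25, 0, 0.55, 0, 0, 47.6, 0, 0.55, 0, 0, 47.6, 0, 0.55, 0, 0, 47.6, 0, 1, 0, 0, 47.6, 0, 1, 0, 0, 47.6, 0, 1, 0, 0, 47.6, 0, 1, 0, 0, 47.6, 0, 1, 0, 0, 47.6, 0, 1, 0, 0, 47.6, 0]'

```text
time: 41.5
tool_pos: [412.7, -288.4, 11.9]
tcp_rot: [-3.141, 0.001, -2.967]
contact_force: [0.0, 0.7, 5.4]
grip_width: 25.3
```

>>> arm_command --increments '[1, 0, 0, -15, 0, 1, 0, 0, -60, 0, 1, 0, 0, -118, 0, 1, 0, 0, -118, 0, 1, 0, 0, -118, 0]'

```text
time: 42.12
tool_pos: [412.0, -287.9, 129.4]
tcp_rot: [3.141, -0.0, -2.967]
contact_force: [-0.6, 0.3, -1.4]
grip_width: 25.9
```

```bash
python3 inc.py -8,22; python3 go.py 572.2 -17.7 130 10.2
```

```text
-8,22 -> 572.2 -17.7
t 42.12 pos [ 412.  -287.9  129.4] yaw -170.0 F [-0.6  0.3 -1.4] w 25.9 j6 -2.51
[572.2 -17.7 130. ] -> [-204.8  238.2   -0.6] spin -0.2
```

>>> arm_command --increments '[1, -40, 47, 0, 0, 1, -80, 94, 0, 0, 1, -120, 141, 0, 0, 1, -160, 188, 0, 0, 1, -195, 228, 0, 0, 1, -204.8, 238.2, 0, 0, 1, -204.8, 238.2, 0, 0, 1, -204.8, 238.2, 0, 0, 1, -204.8, 238.2, 0, 0]'

```text
time: 43.25
tool_pos: [572.0, -19.3, 129.2]
tcp_rot: [3.142, -0.001, -2.969]
contact_force: [-0.4, -0.4, 0.0]
grip_width: 25.7
```

```bash
python3 go.py 572.2 -17.7 23 10.2
```

```text
t 43.25 pos [572.  -19.3 129.2] yaw -170.1 F [-0.4 -0.4  0. ] w 25.7 j6 -1.91
[572.2 -17.7  23. ] -> [ -0.5   1.6 106.2] spin -0.3
```

>>> arm_command --increments '[1, -0.5, 1.6, 30, 0, 1, -0.5, 1.6, 60, 0, 1, -0.5, 1.6, 85, 0, 1, -0.5, 1.6, 95, 0, 1, -0.5, 1.6, 102, 0, 1, -0.5, 1.6, 105, 0, 1, -0.5, 1.6, 107, 0, 1, -0.5, 1.6, 107, 0]'

```text
time: 44.25
tool_pos: [573.0, -16.3, 22.7]
tcp_rot: [-3.141, 0.001, -2.967]
contact_force: [0.2, -0.4, -1.4]
grip_width: 25.4
```

>>> arm_command --increments '[1, 0, 0, 0, 0, 0.65, 0, 0, 0.5, 0, 0.65, 0, 0, 0.5, 0, 0.65, 0, 0, 0.5, 0, 0.65, 0, 0, -10, 0, 0.65, 0, 0, -50, 0, 0.65, 0, 0, -105, 0, 0.65, 0, 0, -150, 0, 0.65, 60, 0, -180, 0, 1, 120, 0, -180, 0, 1, 150, 0, -180, 0, 1, 150, 0, -180, 0, 1, 150, 0, -180, 0]'

```text
time: 45.88
tool_pos: [426.0, -42.5, 203.0]
tcp_rot: [-3.141, 0.002, -2.967]
contact_force: [-0.1, 0.0, -1.2]
grip_width: 0.9
```

```bash
python3 go.py; python3 see.py f; python3 - <<'E'
from h import *
p=np.load("inc.npy"); c,s_=np.cos(p[2]),np.sin(p[2])
t=cv2.imread("pics/t_f.png"); s=imaging.capture("scene"); cv2.imwrite("pics/s_f.png",s)
hsv=cv2.cvtColor(t,cv2.COLOR_BGR2HSV)
w=(hsv[...,1]<70)&(hsv[...,2]>165); w[:195]=0;w[290:]=0;w[:, :95]=0;w[:,160:]=0
n,l,st,ce=cv2.connectedComponentsWithStats(w.astype(np.uint8))
for i in range(1,n):
    if st[i,4]>60:
        q=np.array([unproj("top",u,13)[:2] for u in np.argwhere(l==i)[:,::-1]],np.float32); print("blade",st[i].tolist(),cv2.minAreaRect(q))
a=cv2.resize(t[150:225,190:300],None,fx=5,fy=5,interpolation=cv2.INTER_CUBIC)
b=cv2.resize(t[200:285,95:165],None,fx=3.5,fy=3.5,interpolation=cv2.INTER_CUBIC)
d=cv2.resize(s[155:235,195:315],None,fx=4.5,fy=4.5,interpolation=cv2.INTER_CUBIC)
e=cv2.resize(s[200:300,340:460],None,fx=2,fy=2,interpolation=cv2.INTER_CUBIC)
o=np.zeros((740,800,3),np.uint8)
o[:375,:550]=a; o[:b.shape[0],550:550+b.shape[1]]=b[:, :250]; o[375:735,:540]=d; o[375:575,545:785]=e
cv2.imwrite("pics/c14.png",cv2.resize(o,(648,600)))
E
```

```text
t 45.88 pos [426.  -42.5 203. ] yaw -170.0 F [-0.1  0.  -1.2] w 0.9 j6 -2.02
z40 rows x=55..-55 step 6; cols y=94..-94 step 5
-------w-----ww-wwww------ww--w--ww---
----wwwwwwwwwwwwwwwwwwwwwwwwwwwwwwwwww
--w-wwwwwwwwwwwwwwwwwwwwwwwwwwwwwwwwww
----wwwwwwwwwwwwwwwwwwwwwwwwwwwwwwwwww
--w-wwwwwwwwwwwwwwwwwwwwwwwwwwwwwwwwww
--wwwwwwwwwwwwwwwwwwGwGwGGwwwwwwwwwwww
--wwwwwwwwwwwwwwwwwwGGGGGGGwwwwwwwwww-
--wwwwwwwwwwwwwwwwwwGGGGGGGwwwwwwwwww-
---wwwwwwwwwwwwwwwwwwwwwwwwwwwwwwwww--
-wwwwwwwwwwGGGGGGGwwwwwwwwwwwGGGGGGGG-
w-wwwwwwwwwGGGGGG-wwwwwwwwwwwwGGGGGGG-
--wwwwwwwwwGGGGGGGwwwwwwwwwwwwGGGwGGw-
-wwwwwwwwwwwwwwwwwwwwwwwwwwwwwwwwwwww-
wwwwwwwwwwwwwwwwwwwwwwwwwwwwwwwwwwwww-
--wwwwwwwwwwwwwwwwwwwwwwwwwwwwwwwwwww-
----wwwwwwwwwwwwwwwwwwwwwwwwwwwwGwwww-
-----wwwwwwwwwwwwwwwwwwwwwwwwwwwwwwwww
-----wwwwwwwwwwwwwwwwwwwwwwwwwwwwwwwww
------wwwwwwwwwwwwwwwwwwwwwwwwwwwwwwww
blade [134, 219, 9, 29, 243] ((459.1283264160156, 314.025146484375), (85.91696166992188, 24.52025032043457), 1.9661250114440918)
```

```bash
python3 - <<'E'
from h import *
p=np.load("inc.npy"); c,s_=np.cos(p[2]),np.sin(p[2])
def inc(P):
    d=np.array(P[:2])-p[:2]; return np.round([c*d[0]+s_*d[1],-s_*d[0]+c*d[1]],1)
print("release A,B,C",inc((592.2,-108.8)),inc((604.3,-58)),inc((572.7,-16.5)))
t=cv2.imread("pics/t_f.png"); hsv=cv2.cvtColor(t,cv2.COLOR_BGR2HSV)
g=(hsv[...,1]>50)&(hsv[...,0]>65)&(hsv[...,0]<95)&(hsv[...,2]>60)
n,l,st,ce=cv2.connectedComponentsWithStats(g.astype(np.uint8))
for i in range(1,n):
    if st[i,4]>15 and ce[i][1]<215:
        pts=np.argwhere(l==i)[:,::-1]; q=np.array([inc(unproj("top",u,64)) for u in pts],np.float32)
        print(st[i].tolist(),inc(unproj("top",ce[i],64)),"range",np.percentile(q,[3,97],0).round(1).tolist())
E
```

```text
release A,B,C [ -4.4 -71.2] [ 16.5 -23.4] [-7.3 23.1]
[253, 181, 11, 7, 51] [ 13.4 -19.8] range [[6.7, -35.3], [19.9, -5.3]]
[269, 184, 12, 8, 58] [ -8.2 -67.1] range [[-15.5, -83.5], [-0.8, -51.0]]
[240, 191, 11, 6, 50] [-9.4 24.3] range [[-15.9, 10.2], [-2.6, 38.9]]
```

```bash
python3 inc.py 112,0; python3 go.py 694 -18 203 10.2
```

```text
112,0 -> 694.2 -18.1
t 45.98 pos [426.1 -42.4 202.5] yaw -170.0 F [-0.2 -0.9 -0.3] w 0.3 j6 -2.02
[694. -18. 203.] -> [-268.1  -22.7   -0.4] spin -0.2
```

>>> arm_command --increments '[1, -50, -4, 0, -0.2, 1, -100, -8, 0, -0.2, 1, -150, -13, 0, -0.2, 1, -200, -17, 0, -0.2, 1, -245, -21, 0, -0.2, 1, -268, -22.7, 0, -0.2, 1, -268, -22.7, 0, -0.2, 1, -268, -22.7, 0, -0.2, 1, -268, -22.7, 30, -0.2, 1, -268, -22.7, 65, -0.2, 1, -268, -22.7, 65, -0.2, 1, -268, -22.7, 65, -0.2]'

```text
time: 47.48
tool_pos: [693.4, -18.3, 139.3]
tcp_rot: [-3.141, 0.002, -2.963]
contact_force: [0.4, 0.3, 1.4]
grip_width: 0.4
```

```bash
cat > where.py <<'E'
import numpy as np
from plant import sensors
p=np.load("inc.npy"); c,s=np.cos(p[2]),np.sin(p[2]); o=sensors.get_obs(); d=o["tool_pos"][:2]-p[:2]
print("inc",round(c*d[0]+s*d[1],1),round(-s*d[0]+c*d[1],1),"z",o["tool_pos"][2].round(1),"F",o["contact_force"].round(1),"rot",o["tcp_rot"].round(3),"t",o["time"])
E
python3 where.py
```

```text
inc 111.2 -0.1 z 139.3 F [0.4 0.3 1.4] rot [-3.141e+00  2.000e-03 -2.963e+00] t 47.475
```

>>> arm_command --increments '[1, 15, 0, 3, 0, 1, 29, 0, 3, 0, 1, 36, 0, 3, 0, 1, 43, 0, 2.5, 0, 1, 51, 0, 3, 0, 1, 61, 0, 4.2, 0, 1, 70, 0, 6.5, 0, 1, 78, 0, 9.6, 0, 1, 86, 0, 13.5, 0, 1, 94, 0, 18.3, 0, 1, 101, 0, 23.5, 0, 1, 107.6, 0, 30, 0, 1, 113.4, 0, 36.5, 0, 1, 118.8, 0, 44, 0, 1, 118.8, 0, 44, 0]'

```text
time: 49.35
tool_pos: [574.9, -39.1, 92.5]
tcp_rot: [3.141, -0.002, -2.963]
contact_force: [-0.3, -0.5, -0.1]
grip_width: 0.5
```

```bash
python3 where.py
```

```text
inc -9.1 0.4 z 92.5 F [-0.3 -0.5 -0.1] rot [ 3.141e+00 -2.000e-03 -2.963e+00] t 49.35
```

>>> arm_command --increments '[1, 4.4, 0, 8, 0, 1, 8, 0, 16, 0, 1, 10.4, 0, 23.5, 0, 1, 12, 0, 29, 0, 1, 13.4, 0, 36, 0, 1, 14, 0, 40, 0, 1, 14, 0, 40, 0]'

```text
time: 50.22
tool_pos: [561.8, -41.6, 52.9]
tcp_rot: [3.141, -0.001, -2.963]
contact_force: [0.3, -0.1, 0.6]
grip_width: -0.1
```

```bash
python3 where.py; cat > ed.py <<'E'
# cover angle from scene: brightness profile check of front edge overlays
from h import *
import sys
p=np.load("inc.npy"); c,s_=np.cos(p[2]),np.sin(p[2])
W=lambda q: np.array([p[0]+c*q[0]-s_*q[1],p[1]+s_*q[0]+c*q[1],q[2]])
s=imaging.capture("scene"); cv2.imwrite("pics/s_%s.png"%sys.argv[1],s)
a=cv2.cvtColor(cv2.imread("pics/scene0.png"),cv2.COLOR_BGR2GRAY).astype(int); b=cv2.cvtColor(s,cv2.COLOR_BGR2GRAY).astype(int)
for y in(-85,-60,60,85):
    print(y,[(int(x),)+tuple(int(m[tuple(np.round(proj("scene",W((x,y,78)))[::-1]).astype(int))]) for m in(a,b)) for x in(-59,-54,-50,-46,-40,-20,0,30,50)])
E
python3 ed.py g
```

```text
inc -22.4 0.3 z 52.9 F [ 0.3 -0.1  0.6] rot [ 3.141e+00 -1.000e-03 -2.963e+00] t 50.225
-85 [(-59, 218, 119), (-54, 249, 91), (-50, 249, 91), (-46, 207, 80), (-40, 226, 112), (-20, 199, 106), (0, 209, 131), (30, 199, 204), (50, 200, 210)]
-60 [(-59, 181, 59), (-54, 255, 46), (-50, 244, 45), (-46, 200, 48), (-40, 215, 44), (-20, 244, 245), (0, 244, 243), (30, 244, 245), (50, 240, 236)]
60 [(-59, 255, 122), (-54, 250, 163), (-50, 211, 161), (-46, 198, 152), (-40, 216, 167), (-20, 244, 245), (0, 244, 241), (30, 244, 241), (50, 233, 224)]
85 [(-59, 255, 251), (-54, 251, 253), (-50, 217, 216), (-46, 204, 190), (-40, 225, 204), (-20, 231, 228), (0, 236, 232), (30, 233, 230), (50, 236, 233)]
```

>>> arm_command --increments '[1, 0, 0, 1, 0, 1, 0, 0, 2, 0, 1, 0, 0, 3, 0, 1, 0, 0, 3, 0]'

```text
time: 50.78
tool_pos: [562.4, -41.7, 51.9]
tcp_rot: [-3.141, 0.001, -2.963]
contact_force: [-3.4, 0.6, 11.1]
grip_width: 0.5
```

```bash
python3 inc.py -75,135; python3 go.py 486.2 81.6 150 10.2
```

```text
-75,135 -> 486.2 81.7
t 50.77 pos [562.4 -41.7  51.9] yaw -169.8 F [-3.4  0.6 11.1] w 0.5 j6 -1.96
[486.2  81.6 150. ] -> [ 53.  134.8 -98.3] spin 0.0
```

>>> arm_command --increments '[1, 0, 0, -30, 0, 1, 0, 0, -70, 0, 1, 15, 0, -98, 0, 1, 40, 40, -98, 0, 1, 53, 90, -98, 0, 1, 53, 134.8, -98, 0, 1, 53, 134.8, -98, 0, 1, 53, 134.8, -98, 0, 1, 53, 134.8, -98, 0]'

```text
time: 51.9
tool_pos: [486.5, 80.6, 148.3]
tcp_rot: [-3.141, 0.0, -2.965]
contact_force: [-0.4, -0.4, -0.3]
grip_width: 0.3
```

```bash
python3 where.py; python3 ed.py h; python3 - <<'E'
from h import *
p=np.load("inc.npy"); c,s_=np.cos(p[2]),np.sin(p[2])
W=lambda q: np.array([p[0]+c*q[0]-s_*q[1],p[1]+s_*q[0]+c*q[1],q[2]])
t=imaging.capture("top"); cv2.imwrite("pics/t_h.png",t); s=cv2.imread("pics/s_h.png")
for n,im in(("top",cv2.imread("pics/top0.png")),("scene",cv2.imread("pics/scene0.png")),("scene",s),("top",t)):
    g=cv2.cvtColor(im,cv2.COLOR_BGR2GRAY); best=[]
    for q in np.arange(0,1.6,.02):
        a=q-.8; u=proj(n,W((70*np.sin(a),135,60+70*np.cos(a))))
        m=np.zeros_like(g); cv2.circle(m,tuple(np.round(u).astype(int)),3,255,-1); best.append((round(cv2.mean(g,m)[0],1),round(q,2)))
    print(n,sorted(best)[:4])
E
```

```text
inc -74.9 133.9 z 148.3 F [-0.4 -0.4 -0.3] rot [-3.141  0.    -2.965] t 51.9
-85 [(-59, 218, 229), (-54, 249, 250), (-50, 249, 250), (-46, 207, 218), (-40, 226, 211), (-20, 199, 211), (0, 209, 219), (30, 199, 209), (50, 200, 210)]
-60 [(-59, 181, 111), (-54, 255, 232), (-50, 244, 243), (-46, 200, 211), (-40, 215, 224), (-20, 244, 246), (0, 244, 244), (30, 244, 246), (50, 240, 240)]
60 [(-59, 255, 151), (-54, 250, 163), (-50, 211, 120), (-46, 198, 113), (-40, 216, 198), (-20, 244, 246), (0, 244, 243), (30, 244, 243), (50, 233, 233)]
85 [(-59, 255, 139), (-54, 251, 161), (-50, 217, 127), (-46, 204, 137), (-40, 225, 217), (-20, 231, 237), (0, 236, 241), (30, 233, 240), (50, 236, 238)]
top [(62.7, np.float64(0.36)), (64.2, np.float64(0.38)), (69.9, np.float64(0.32)), (69.9, np.float64(0.34))]
scene [(51.6, np.float64(0.48)), (52.7, np.float64(0.42)), (52.7, np.float64(0.44)), (52.7, np.float64(0.46))]
scene [(49.1, np.float64(0.48)), (50.3, np.float64(0.5)), (50.3, np.float64(0.52)), (50.3, np.float64(0.54))]
top [(161.7, np.float64(1.06)), (161.7, np.float64(1.08)), (161.7, np.float64(1.1)), (161.9, np.float64(1.02))]
```

>>> arm_command --increments '[1, 0, 1, 30, 0, 1, 0, 1, 59, 0, 1, 0, 1, 59, 0, 1, -10, 1, 59, 0, 1, -20, 1, 59, 0, 1, -27, 1, 59, 0, 1, -32, 1, 59, 0, 1, -37, 1, 59, 0, 1, -42, 1, 59, 0, 1, -47, 1, 59, 0, 1, -52, 1, 59, 0, 1, -57, 1, 59, 0, 1, -62, 1, 59, 0, 1, -67, 1, 59, 0, 1, -71, 1, 59, 0, 1, -74, 1, 59, 0, 1, -76, 1, 59, 0, 1, -76, 1, 59, 0, 1, -76, 1, 59, 0]'

```text
time: 54.38
tool_pos: [560.8, 96.0, 89.3]
tcp_rot: [-3.142, 0.0, -2.963]
contact_force: [-1.3, -0.9, -0.4]
grip_width: 1.0
```

```bash
python3 where.py
```

```text
inc 1.0 135.9 z 89.3 F [-1.3 -0.9 -0.4] rot [-3.142  0.    -2.963] t 54.375
```

Force of −1.3 N along x shows the finger is on the lever. I push the last 6 mm, then back off.

>>> arm_command --increments '[1, -2, 0, 0, 0, 1, -4, 0, 0, 0, 1, -6, 0, 0, 0, 1, -6, 0, 0, 0, 1, -6, 0, 0, 0]'

```text
time: 55.0
tool_pos: [566.9, 97.1, 89.4]
tcp_rot: [-3.142, 0.001, -2.963]
contact_force: [-0.7, 0.1, -0.6]
grip_width: 0.9
```

```bash
python3 where.py
```

```text
inc 7.2 135.9 z 89.4 F [-0.7  0.1 -0.6] rot [-3.142e+00  1.000e-03 -2.963e+00] t 55.0
```

>>> arm_command --increments '[1, 10, 0, 0, 0, 1, 40, 0, 0, 0, 1, 80, 0, -20, 0, 1, 110, -50, -70, 0, 1, 110, -110, -70, 0, 1, 110, -170, -70, 0, 1, 110, -230, -70, 0, 1, 110, -230, -70, 0]'

```text
time: 56.0
tool_pos: [499.2, -152.6, 159.4]
tcp_rot: [-3.14, 0.001, -2.969]
contact_force: [0.6, 1.4, -0.7]
grip_width: 0.4
```

```bash
python3 where.py; cat > fin.py <<'E'
from h import *
p=np.load("inc.npy"); c,s_=np.cos(p[2]),np.sin(p[2])
W=lambda q: np.array([p[0]+c*q[0]-s_*q[1],p[1]+s_*q[0]+c*q[1],q[2]])
t=imaging.capture("top"); s=imaging.capture("scene"); cv2.imwrite("pics/t_z.png",t); cv2.imwrite("pics/s_z.png",s)
for n,im in(("scene",s),("top",t)):
    g=cv2.GaussianBlur(cv2.cvtColor(im,cv2.COLOR_BGR2GRAY),(7,7),0)
    best=[]
    for q in np.arange(0,1.6,.02):
        a=q-.8; u=proj(n,W((70*np.sin(a),135,60+70*np.cos(a)))).astype(np.float32)
        best.append((round(float(cv2.getRectSubPix(g,(1,1),tuple(map(float,u)))[0,0]),1),round(float(q),2)))
    print(n,sorted(best)[:4])
def ov(im,n,x0,y0,w,h,S):
    o=cv2.resize(im[y0:y0+h,x0:x0+w],None,fx=S,fy=S,interpolation=cv2.INTER_CUBIC)
    for q,col in((1.146,(0,0,255)),(1.236,(0,255,0)),(1.326,(255,0,0))):
        a=q-.8; u=(proj(n,W((70*np.sin(a),135,60+70*np.cos(a))))-[x0-.5,y0-.5])*S
        if 0<u[0]<w*S and 0<u[1]<h*S: cv2.circle(o,tuple(u.round().astype(int)),2,col,-1)
    return o
a=ov(t,"top",190,150,110,75,5); b=ov(s,"scene",195,155,120,90,5); d=ov(t,"top",100,195,60,95,4); e=ov(s,"scene",345,205,100,110,2)
o=np.zeros((830,850,3),np.uint8); o[:375,:550]=a; o[378:828,:600]=b; o[:380,605:845]=d; o[390:610,605:805]=e
cv2.imwrite("pics/c15.png",cv2.resize(o,(614,600)))
hsv=cv2.cvtColor(t,cv2.COLOR_BGR2HSV)
w=(hsv[...,1]<70)&(hsv[...,2]>165); w[:195]=0;w[290:]=0;w[:, :95]=0;w[:,160:]=0
n,l,st,ce=cv2.connectedComponentsWithStats(w.astype(np.uint8))
for i in range(1,n):
    if st[i,4]>60:
        q=np.array([unproj("top",u,13)[:2] for u in np.argwhere(l==i)[:,::-1]],np.float32); print("blade",st[i].tolist(),cv2.minAreaRect(q))
E
python3 fin.py
```

```text
inc -103.7 -97.9 z 159.4 F [ 0.6  1.4 -0.7] rot [-3.140e+00  1.000e-03 -2.969e+00] t 56.0
scene [(50.0, 1.3), (51.0, 1.28), (53.0, 1.26), (53.0, 1.32)]
top [(64.0, 1.22), (65.0, 1.24), (66.0, 1.2), (67.0, 1.26)]
blade [134, 219, 9, 29, 243] ((459.1283264160156, 314.025146484375), (85.91696166992188, 24.52025032043457), 1.9661250114440918)
```

View pics/c15.png

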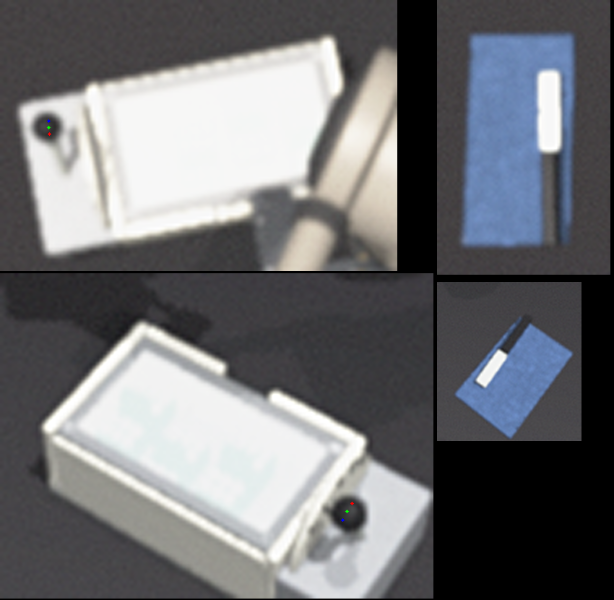

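>>> arm_command --increments '[1, 0, 0, 0, 0, 1, 0, 0, 0, 0, 1, 0, 0, 0, 0, 1, 0, 0, 0, 0]'

```text
time: 56.6
tool_pos: [499.3, -148.2, 159.4]
tcp_rot: [3.142, 0.0, -2.963]
contact_force: [-0.5, 0.3, 0.1]
grip_width: 0.9
```

```bash
python3 -c "
from plant import ticket
print(ticket.close_job())"
```

```text
the job is handed in; nothing more can be done
None
```

I finished the whole task and handed it in at about 57 s of robot time; no verdict was reported. I pried the cover up with the spatula at the notch and swung it to about 1.45 rad by overlay. A further push, not measured, took it to roughly 1.6 rad. The spatula went back on its mat, and the three green racks went into bays −72, −24 and +24. I then pressed the cover shut and pushed the lever to its mark.

**Last checks**
- **Cover:** it looks flush in the final picture. The finger met its top at about 78 mm, with 11 N of pressing force.
- **Lever:** the two cameras disagree slightly, at 1.22 rad (top) and 1.26–1.32 rad (scene), averaging about 1.25. Before the push, the scene camera also read about 0.1 higher than the top one.
- **Racks:** all three were seen at their bays before I closed the cover, and the cover shut over them.
- **Rack in bay −72:** I let this one drop about 22 mm, because the fingers would not fit beside the side wall. Its position matches a rack standing on the floor, but I couldn't measure its height directly.
- **Spatula:** it was knocked about 40–45 mm aside during the run. It still lies flat on the mat, with the grip point about 22 mm inside the edge.

**What went wrong or disagreed**
- **Fingertips and grasp:** the fingertips sit about 26 mm above the reported TCP (tool point), which doesn't match the description. The first two spatula grasps missed because of it.
- **Bystanders:** I never moved near the bottle, well plate or tip box, but I didn't measure their positions again at the end.

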